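# Sort the bench clutter into its three trays

## Robot

A 6-joint arm with a two-finger parallel gripper is mounted at the origin on a cart in front of the work surface, level with it; the furniture and walls round the work are solid. World frame = base frame: x ahead of the robot, y to its left, z up, the work surface at z = 0. Lengths are in mm, angles in rad, forces in N, time in s.
With the tool pointing down it reaches from about 150 to 775 mm from the base axis. Payload 6.1 kg.
Tool frame: the origin (TCP) lies on the front face of the gripper's body, between the roots of the fingers; the fingertips stand 73 mm ahead of it and the grasp point (between the pads) lies 54 mm ahead of it (arm.grip_depth is the distance from the TCP to the grasp point, in mm); z points along the fingers, x is the direction in which the jaws open and shut, and the axes are right-handed (so a half turn about z gives the same grasp; the last joint's range is limited). The gripper opens to 85 mm and grips with 20 to 120 N. Pads are 22 mm wide; open, the fingers measure 114 mm over their backs; the gripper's body (76 mm by 85 mm) begins 54 mm behind the grasp point. The pads swing forward as they close: fully open they stand 13 mm farther back than shut.
Start: joints at [-1.19, 0.126, -0.04, 1.405, 0, 1.571], TCP at [195.116, -487.379, 303.895] pointing down, gripper open.
Joint ranges: [-2.72, 2.72], [-0.95, 1.95], [-1.27, 1.35], [-1.78, 2.02], [-1.46, 1.47], [-3.14, 3.14]. Speed limits (rad/s): [2.39, 2.39, 3.01, 3.14, 3.14, 3.14].

## Interface

Orientations are given as a rotation vector (axis times angle).
In Python, from workcell import state, imaging, arm gives the robot as it stands.
- The arm moves only by the tool step_arm, never from a script. Its argument "moves" is a list of rows, each a list of 6 numbers: the shift along the world's x, y, z as a fraction of full scale, then the turn, a rotation vector about the world's x, y, z as a fraction of full scale. A call has 1 to 12 rows; each row is the pose to reach, as a shift and turn from the pose measured when the call began; what a row does not reach only later rows make up. Full scale, the value 1, is 0.5 m for a shift and 45 degrees for a turn. A row lasts 1/10 s, in which the tool goes at most 50 mm and 8.59 degrees, less where a joint would pass 70% of its speed; a pose out of reach is approached as far as the arm can. A call with a number of a shift or a turn outside -1 to 1 is refused whole. A call with a gripper value outside its range is refused whole. "hand" is the opening, from -1 (shut) to 1 (fully open), set as the call begins (left out, the last holds). The fingers move at their own pace and stop on an object; the grip force is fixed at half the most. Time passes only in rows, so rows that repeat a pose let the fingers close. It gives the time, the measured TCP pose, the force and the opening at its end, in the units of the state.
- state(): the state, without advancing time (a new reading comes with each control period).
- imaging.camera(name): name is "scene" or "top"; returns the picture (420x560x3 uint8, red, green, blue); there is no depth.
- imaging.get_calibration(name): a dict with "mtx" (3x3 intrinsics, pixels), "dist" ([k1, k2, p1, p2, k3] as OpenCV has them; the pictures are not rectified), "rvec" (rotation vector, rad) and "tvec" (3), from world to camera coordinates, as OpenCV has them. Camera axes: x right, y down, z forward; pixel columns grow to the right and rows downward; lengths in mm; the calibration is good to about 2 mm. A picture is of the moment at which its call begins. get_calibration takes no time and is no camera call.
- arm.sign_off(): hands the job in, once; it reports no verdict.
Trained networks look in the newest picture that a camera, given by its name, has taken for a name from the list of things; names that differ only in an ending like _2 or _b are one class to them, and where a whole thing is asked for, a point or a joint stands for the part that bears it (a point fixed in the world has none). Each returns a list of dicts, best first, with "score" (0 to 1); they miss things now and then, are a little off and sometimes report something else, mostly with a low value. They report only what shows in the picture. A call takes as long as a camera call. They do not tell look-alikes from the thing itself.
- imaging.cut_out(camera, label): "pixels" (420x560 bool, what is visible of it) and "bbox" ([centre column, centre row, width, height] in pixels, round what is visible of it).
- imaging.spot_point(camera, label): "position" ([row, column] in pixels: a listed point, or the origin of a listed thing).
The state is a dict: "t": time; "joints": joint angles; "qd": joint speeds; "joint_efforts": joint torques, N m; "position": TCP position; "tcp_rot": TCP orientation; "ft_force": force on the tool from outside, world axes, zero at the start; "torque": the same for the moment, N m; "finger_gap": finger opening in mm.
Only numpy, scipy, OpenCV 4.12 (cv2) and the standard library are available. Lean on these libraries where they do the work, as an engineer would, in place of code of your own. Each camera call takes 0.05 s, during which the arm holds its last target.

## Task

Sort the loose things along the front of the worktop into the trays behind them: lay the marker and the pen flat in the shallow steel tray, stand the brown dropper bottle and the slim capped vial upright in the grey caddy, one in each of its two compartments, and lay the small white puck flat in the white card tray. Leave the little sealing-clay tray where it lies among them.

Things in the scene. Friction and masses are not known exactly. Their poses are not given: they have to be found in the camera images.
- marker: Plain black marker lying flat, 12 wide x 144 long x 11 mm high; loose, grasp across its width. Origin at the middle of its underside; its y axis runs along its length (roughly along world y at the start), z up. The left of the two places where it may start is in front of the tall blue analysers (solid beyond about x = 0.47 m for y above 0.22 m): come to it from the front, not over the trays.
- pen: Slim white pen with red ends lying flat, 11 x 145 x 9 mm high; loose, grasp across its width. Origin at the middle of its underside; its y axis runs along its length (roughly along world y at the start), z up. The left of the two places where it may start is in front of the tall blue analysers (solid beyond about x = 0.47 m for y above 0.22 m): come to it from the front, not over the trays.
- dropper: Small brown dropper bottle with a black cap, standing: body 34 mm across and 66 mm high, cap 18 mm across, 78 mm high in all; loose. Origin at the centre of its underside, z up along its axis.
- vial: Slim white capped vial, standing: barrel 18 mm across and 78 mm high, cap 19 mm across, 90 mm high in all; loose and easily tipped. Origin at the centre of its underside, z up along its axis.
- puck: Small white rounded sensor puck lying flat, 34 (its x) x 55 (its y) x 16 mm high; loose, grasp across its 34 mm side (its long side runs roughly along world y at the start). Origin at the centre of its underside, z up.
- steel_tray: Shallow rectangular stainless-steel tray, open on top, fixed to the worktop, 110 (its x) x 185 (its y) x 18 mm high outside (its rolled rim, 5 mm thick, rises to 20 mm); walls and floor 3 mm thick, so 104 x 179 mm inside. Origin at the centre of its underside. For the marker and the pen. Wall cupboards hang 0.59 m above the worktop beyond about x = 0.62 m, so keep hands and forearm low over all trays.
- caddy: Grey plastic caddy, open on top, fixed to the worktop, 90 (its x) x 150 (its y) x 35 mm high outside (rim to 36 mm), walls and floor 3 mm thick; a 3 mm wall across the middle of its length divides it into two compartments, each 84 x 70 mm inside, whose centres lie 37 mm to either side of the middle along its y axis. Origin at the centre of its underside. For the dropper bottle and the vial.
- card_tray: White folded-card tray, open on top, fixed to the worktop, 160 (its x) x 135 mm (its y); card and floor 2 mm thick; the end at its +x is 50 mm high, the two long sides 32 mm, the end at its -x about 17 mm. It stands with its +x end to the robot's left. Origin at the centre of its underside. For the puck.
- seal_tray: Bystander: low white capillary-sealing tray with a strip of beige clay, 40 x 90 x 10 mm high, loose, its 90 mm length (its y axis) roughly along world x, among the things to sort. Origin at the centre of its underside. It must stay where it is.
Mind the look-alikes: they are no part of the job. There is more than one size of the vial; the one meant has the size given above.

How it is judged (in metres and radians):
At the end, for the whole second after the job is handed in: Marker and pen lie level (0.09 rad) in the steel tray (centres within 50 mm across, 30 mm along, 0.75 rad of its length); bottle and vial stand on the caddy floor upright (0.12 rad), in different compartments; the puck lies flat (0.15 rad) on the card tray floor; all under 20 mm/s (x of marker in the frame of steel_tray between -0.05 and 0.05 m and y of marker in the frame of steel_tray between -0.03 and 0.03 m and z of each of marker, pen in the frame of steel_tray below 0.022 m and angle between the y axis of each of marker, pen and the y axis of steel_tray, either way round below 0.75 rad and angle between marker's own y axis and vertical between 1.48 and 1.66 rad and x of pen in the frame of steel_tray between -0.05 and 0.05 m and y of pen in the frame of steel_tray between -0.03 and 0.03 m and angle between pen's own y axis and vertical between 1.48 and 1.66 rad and x of dropper in the frame of caddy between -0.038 and 0.038 m and y of dropper in the frame of caddy between -0.068 and 0.068 m and z of each of dropper, vial in the frame of caddy below 0.012 m and angle between each of dropper, vial's own z axis and vertical below 0.12 rad and x of vial in the frame of caddy between -0.038 and 0.038 m and y of vial in the frame of caddy between -0.068 and 0.068 m and ((y of dropper in the frame of caddy above 0 m and y of vial in the frame of caddy below 0 m) or (y of vial in the frame of caddy above 0 m and y of dropper in the frame of caddy below 0 m)) and x of puck in the frame of card_tray between -0.065 and 0.065 m and y of puck in the frame of card_tray between -0.052 and 0.052 m and z of puck in the frame of card_tray below 0.012 m and angle between puck's own z axis and vertical below 0.15 rad and linear speed of each of marker, pen, dropper, vial, puck below 0.02 m/s); the robot touches nothing.
It fails at once if the sealing-clay tray is moved by more than 20 mm (distance of seal_tray from where it was at the start of the episode above 0.02 m).
It also fails if it takes over 128 s, if anything falls off the work surface, if the arm or the gripper's body presses on something with over 40 N, if the wrist force passes 120 N, or if a joint passes its speed limit or range.

## Working session

There is one attempt and no reset: what is moved stays moved. The work goes in short steps, Python scripts to look and compute and a tool call to move; the robot and the scene stay as the last step left them, time stands still between calls to the robot, and variables do not carry over. Pictures are saved under pics/ and viewed, and the job is handed in when it is done.

Besides the shell and the picture viewer there is one more tool, called after "Call:" as name(argument=value, ...), one argument or row to a line, values as JSON. step_arm: Moves the arm, as the interface text tells. Its arguments: {"type":"object","properties":{"moves":{"type":"array"},"hand":{"type":"number"}},"required":["moves"]}

```bash
mkdir -p pics; ls; cat > h.py <<'E'
import numpy as np, cv2
from workcell import state, imaging, arm
def snap(n,f):
    im=imaging.camera(n); cv2.imwrite(f'pics/{f}.png',cv2.cvtColor(im,cv2.COLOR_RGB2BGR)); return im
E
python3 - <<'E'
from h import *
for n in("scene","top"):
    snap(n,n+"0"); c=imaging.get_calibration(n); print(n,c)
print(state())
E
```

```text
pics
scene {'mtx': array([[473.59582866,   0.        , 280.56848695],
       [  0.        , 473.59582866, 211.22103393],
       [  0.        ,   0.        ,   1.        ]]), 'dist': array([-0.15811662,  0.        ,  0.        ,  0.        ,  0.        ]), 'rvec': array([ 0.66338524, -2.42344772,  1.37323207]), 'tvec': array([382.74054326, 137.56299091, 815.62990418])}
top {'mtx': array([[477.62878771,   0.        , 281.29608481],
       [  0.        , 477.62878771, 215.05563619],
       [  0.        ,   0.        ,   1.        ]]), 'dist': array([-0.06880373,  0.        ,  0.        ,  0.        ,  0.        ]), 'rvec': array([ 2.18671903, -2.13877503,  0.10232437]), 'tvec': array([ -24.68506901,  478.97107089, 1217.86179722])}
{'t': 0.1, 'joints': array([-1.19004618e+00,  1.26322191e-01, -4.04975687e-02,  1.40540069e+00,
        3.83560023e-07,  1.57081788e+00]), 'qd': array([ 0.00028532, -0.00174243,  0.00157237, -0.00172297,  0.00096579,
       -0.00031485]), 'joint_efforts': array([-2.36554202e-03, -4.36901236e+01,  3.53608811e+01,  1.34601010e-02,
       -1.04092303e-04,  1.05479879e-05]), 'position': array([ 195.00180581, -487.15986437,  303.20927289]), 'tcp_rot': array([-2.60098383e+00,  1.76053037e+00,  1.85175378e-03]), 'ft_force': array([ 0.39056666, -0.27737318, -0.87315518]), 'torque': array([0.02371606, 0.0618098 , 0.00194702]), 'finger_gap': 85.3804971536791}
```

View pics/scene0.png

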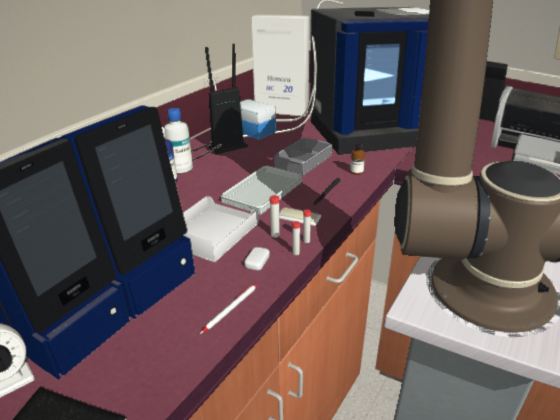

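View pics/top0.png

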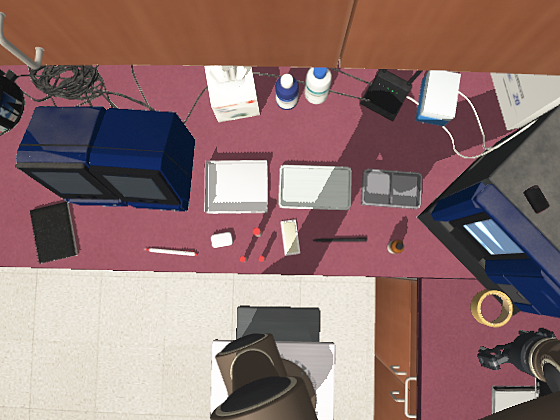

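The top picture shows, at (col,row), pen (172,251), puck (221,240), three vials with red caps at (257,231), (243,258) and (262,258), seal tray (290,236), marker (340,239) and dropper (396,247). The trays behind them are card (237,186), steel (315,187) and caddy (391,188). In the scene picture the vials are at (275,215), (296,237) and (307,225).

```bash
cat >> h.py <<'E'
def cal(n):
    c=imaging.get_calibration(n); return c,cv2.Rodrigues(c['rvec'])[0]
def ray(n,uv):
    c,R=cal(n); p=cv2.undistortPoints(np.array([[uv]],float),c['mtx'],c['dist'])[0,0]
    return -R.T@c['tvec'], R.T@np.array([p[0],p[1],1.])
def onz(n,uv,z):
    o,d=ray(n,uv); return o+d*(z-o[2])/d[2]
def proj(n,P):
    c,R=cal(n); return cv2.projectPoints(np.array(P,float).reshape(-1,1,3),c['rvec'],c['tvec'],c['mtx'],c['dist'])[0][:,0]
def tri(a,b):
    o1,d1=ray('scene',a);o2,d2=ray('top',b)
    d1/=np.linalg.norm(d1); d2/=np.linalg.norm(d2)
    s=np.linalg.lstsq(np.stack([d1,-d2],1),o2-o1,rcond=None)[0]
    p,q=o1+d1*s[0],o2+d2*s[1]; return (p+q)/2,np.linalg.norm(p-q)
E
python3 - <<'E'
from h import *
np.set_printoptions(precision=1,suppress=True)
for n in("scene","top"):
    imaging.camera(n); im=None
    for l in "marker pen dropper vial puck steel_tray caddy card_tray seal_tray".split():
        for d in imaging.spot_point(n,l)[:4]:
            uv=d['position'][::-1]; print(n,l,round(d['score'],2),np.array(uv),onz(n,uv,0))
    if n=='top':
      for l in "marker pen dropper vial puck steel_tray caddy card_tray seal_tray".split():
        for d in imaging.cut_out(n,l)[:4]:
            m=d['pixels']; ys,xs=np.nonzero(m); 
            if len(xs)<3: continue
            r=cv2.minAreaRect(np.stack([xs,ys],1).astype(np.float32)); 
            b=np.array([onz(n,p,5)[:2] for p in cv2.boxPoints(r)]);print('cut',l,round(d['score'],2),d['bbox'],b.tolist().__repr__()[:0],b.round().ravel())
im=cv2.imread('pics/scene0.png'); cv2.imwrite('pics/cs.png',cv2.resize(im[180:270,240:340],None,fx=7,fy=6,interpolation=cv2.INTER_CUBIC))
im=cv2.imread('pics/top0.png'); cv2.imwrite('pics/ct.png',cv2.resize(im[215:270,140:300],None,fx=5,fy=5,interpolation=cv2.INTER_CUBIC))
E
```

```text
scene marker 0.75 [272.5 236.3] [434.1  53.5   0. ]
scene marker 0.7 [304.7 165.7] [ 538.7 -276.7    0. ]
scene marker 0.42 [323.9 194.4] [ 422.8 -159.1    0. ]
scene pen 0.77 [225.9 311.7] [381.8 284.    0. ]
scene dropper 0.62 [355.3 170.8] [ 409.  -314.9    0. ]
scene vial 0.65 [294.7 248.6] [373.   68.8   0. ]
scene vial 0.63 [274.4 233.4] [436.4  42.3   0. ]
scene vial 0.52 [306.5 240.6] [366.1  32.6   0. ]
scene puck 0.6 [256.2 264.8] [409.6 150.9   0. ]
scene steel_tray 0.82 [262.5 189.7] [ 562.6 -106.9    0. ]
scene caddy 0.77 [304.8 162.8] [ 547.2 -293.     0. ]
scene card_tray 0.83 [209.5 229.4] [563.5  97.9   0. ]
scene seal_tray 0.74 [297. 218.] [425.7 -34.1   0. ]
scene seal_tray 0.32 [303.3 163.3] [ 549.2 -288.2    0. ]
top marker 0.61 [340.3 237.3] [ 426.3 -171.     0. ]
top pen 0.52 [172.5 250.2] [382.1 272.4   0. ]
top pen 0.24 [238.5 188.5] [550.9 102.3   0. ]
top dropper 0.55 [394.1 245.7] [ 407.1 -313.6    0. ]
top vial 0.38 [260.8 229.8] [441.6  39.6   0. ]
top vial 0.36 [263.  256.4] [371.5  31.9   0. ]
top vial 0.36 [244.4 260.3] [360.2  80.6   0. ]
top puck 0.
[... 485 characters left out ...]
61 [220.3, 241.4, 19.7, 14.9]  [423. 172. 433. 118. 401. 112. 390. 166.]
cut dropper 0.56 [396.1, 244.8, 16.8, 7.3]  [ 421. -294.  422. -336.  393. -336.  393. -294.]
cut vial 0.45 [258.3, 233.8, 5.8, 5.7]  [443.  57. 443.  41. 425.  41. 424.  57.]
cut puck 0.68 [221.6, 241.5, 19.0, 10.8]  [426. 171. 435. 121. 402. 115. 393. 164.]
cut steel_tray 0.63 [316.6, 190.2, 72.0, 44.6]  [ 503.   -4.  620.   -7.  614. -201.  497. -195.]
cut caddy 0.7 [393.3, 189.0, 60.0, 39.6]  [ 511. -220.  612. -227.  604. -388.  502. -379.]
cut card_tray 0.85 [234.3, 185.7, 61.0, 56.4]  [626. 197. 629.  28. 483.  24. 480. 191.]
cut seal_tray 0.91 [290.1, 238.3, 24.6, 38.3]  [465. -12. 470. -53. 381. -65. 375. -23.]
```

View pics/cs.png

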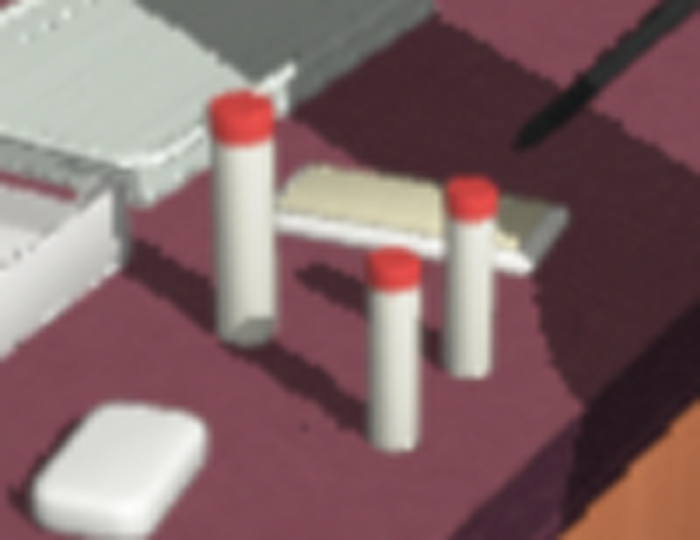

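View pics/ct.png

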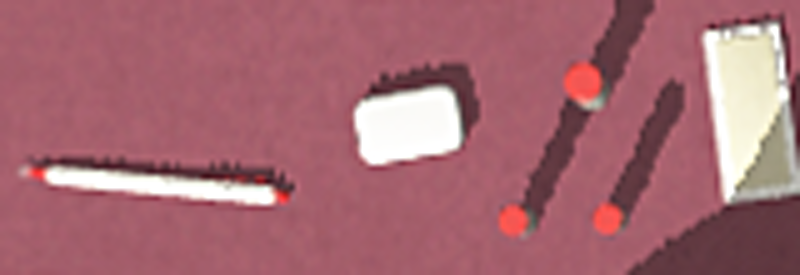

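```bash
python3 - <<'E'
from h import *
np.set_printoptions(precision=1,suppress=True)
for k,s,t,b in(("big",(274.4,196.4),(256.6,231.4),(275.1,235.5)),("A",(296.1,222.7),(242.8,259),(296.4,253.5)),("B",(307.3,210.7),(261.6,258.8),(307,241.5))):
    print(k,tri(s,t),"base",onz('scene',b,0))
    P,_=tri(s,t)
    for h in(90,):
        B=P.copy();B[2]=0;d=np.linalg.norm(ray('scene',s)[0]-P);print('  px/mm',473/d)
# dropper, puck, seal, pen, marker crops
im=cv2.imread('pics/top0.png'); cv2.imwrite('pics/ct2.png',cv2.resize(im[150:270,185:430],None,fx=3.25,fy=3.25*1.5,interpolation=cv2.INTER_CUBIC))
im=cv2.imread('pics/scene0.png'); cv2.imwrite('pics/cs2.png',cv2.resize(im[130:240,190:380],None,fx=4.2,fy=4.2,interpolation=cv2.INTER_CUBIC))
cv2.imwrite('pics/cs3.png',cv2.resize(im[180:340,150:350],None,fx=3.75,fy=3.75,interpolation=cv2.INTER_CUBIC))
E
```

```text
big (array([431.5,  45.3,  90.3]), np.float64(1.4105323194076507)) base [431.   48.3   0. ]
  px/mm 0.5079390940424081
A (array([363.3,  79.1,  68.9]), np.float64(1.409752526147656)) base [361.9  81.5   0. ]
  px/mm 0.5333070330156924
B (array([364.9,  32.2,  70.4]), np.float64(1.3490289105795696)) base [363.7  34.9   0. ]
  px/mm 0.5130368101193061
```

View pics/ct2.png

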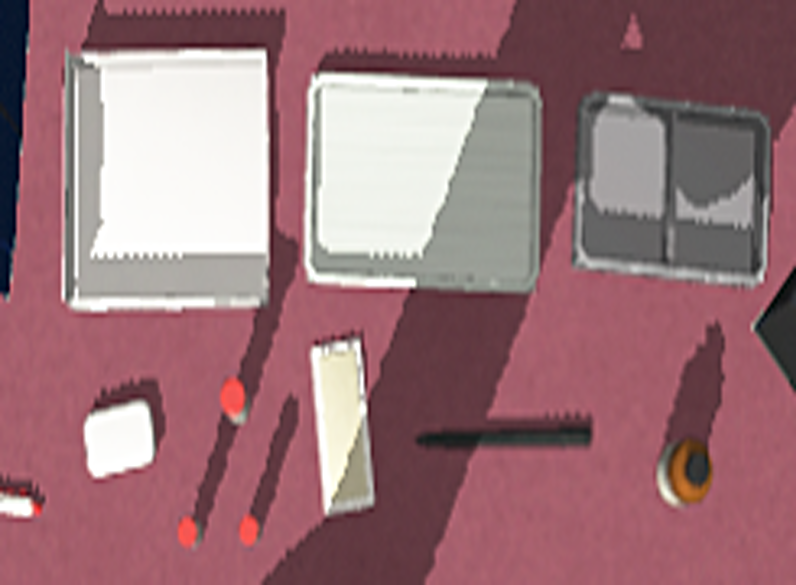

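View pics/cs2.png

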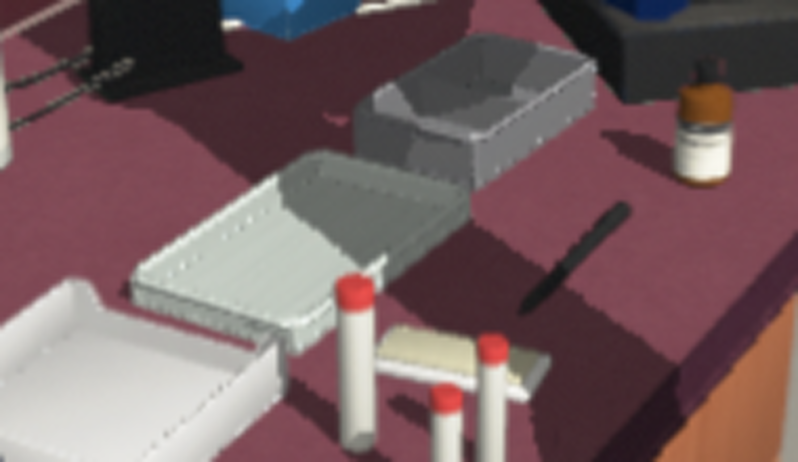

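View pics/cs3.png

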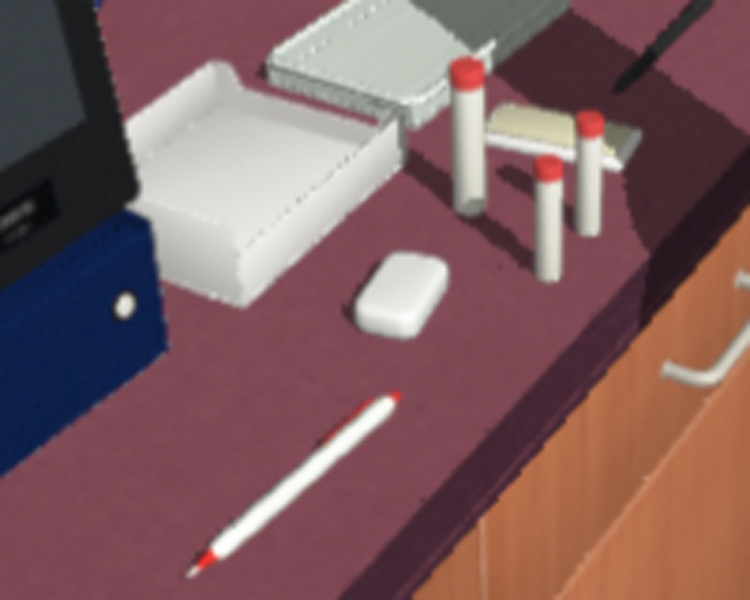

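```bash
python3 - <<'E'
from h import *
np.set_printoptions(precision=1,suppress=True)
c2=lambda x,y:(x/3.25+185,y/4.875+150)
c1=lambda x,y:(x/5+140,y/5+215)
s2=lambda x,y:(x/4.2+190,y/4.2+130)
s3=lambda x,y:(x/3.75+150,y/3.75+180)
for k,s,t in(("mkL",s2(525,308),c2(417,441)),("mkR",s2(627,206),c2(591,436)),("drop",s2(711,66),c2(697,460)),
 ("penL",s3(190,573),c1(22,171)),("penR",s3(398,397),c1(291,197)),("puck",s3(405,285),c1(410,125)),
 ("steelFL",s2(295,345),c2(307,283)),("steelBL",s2(135,288),c2(312,75)),("steelBR",s2(320,155),c2(541,87)),("steelFR",s2(470,190),c2(537,292)),
 ("cadFL",s2(478,140),c2(576,268)),("cadFR",s2(595,65),c2(760,284)),("cadBL",s2(362,100),c2(585,92)),
 ("cardFR",s2(280,340),c2(268,305)),("cardBR",s3(0,0),c2(268,48))):
    print(k,*tri(s,t))
print("drop base",onz('scene',s2(703,172),0))
for n,z,L in(("steel",20,[(312,75),(541,87),(537,292),(307,283)]),("caddy",36,[(585,92),(770,112),(760,284),(576,268)]),("card",32,[(67,50),(268,48),(268,305),(67,308)])):
    P=np.array([onz('top',c2(*p),z)[:2] for p in L]); print(n,P.tolist(),P.mean(0),[np.linalg.norm(P[i]-P[i-1]).round() for i in range(4)])
P=np.array([onz('top',c1(*p),14)[:2] for p in[(357,105),(450,85),(465,145),(368,165)]]);print('puck',P,P.mean(0))
for a in((22,171),(291,197)): print('pen',onz('top',c1(*a),5))
for a in((417,441),(591,436)): print('mk',onz('top',c2(*a),6))
print([onz('top',c2(*p),10)[:2] for p in[(311,346),(360,340),(374,507),(325,515)]])
E
```

```text
mkL [415.9 -99.5   7.1] 0.32125836386455736
mkR [ 421.4 -240.6    5.4] 1.0676200113209575
drop [ 404.7 -311.7   72.9] 5.906705945336212
penL [383.3 347.    4.3] 1.3121183628209478
penR [373.5 203.6   1.5] 1.911210017555739
puck [411.8 140.   12.8] 0.4497836723156826
steelFL [501.6  -7.6   6. ] 3.840078200090619
steelBL [613.2 -10.8   8.3] 2.7296739299874413
steelBR [ 610.4 -197.8   12.4] 1.1738496838002705
steelFR [ 499.4 -193.6   17. ] 3.7193008681166995
cadFL [ 510.4 -222.3   35.4] 2.9169146399749084
cadFR [ 505.  -371.3   30.7] 1.418231983378577
cadBL [ 601.4 -230.4   39.1] 4.724216188286347
cardFR [487.5  23.6  29.1] 6.595935099403051
cardBR [662.1  67.5  75.3] 128.1993103154399
drop base [ 403.9 -316.8    0. ]
steel [[611.9045016384455, -10.23521056504432], [609.3463447454918, -196.5328291754531], [497.4019110535005, -193.99821219865532], [498.2457541420076, -8.789131256608496]] [ 554.2 -102.4] [np.float64(114.0), np.float64(186.0), np.float64(112.0), np.float64(185.0)]
caddy [[604.0922617861444, -229.753775616216], [596.7764796217749, -379.138501089359], [503.68932783620244, -370.1290987103269], [508.99407797321123, -222.84865650457675]] [ 553.4 -300.5] [np.float64(95.0), np.float64(150.0), np.float64(94.0), np.float64(147.0)]
card [[619.2160132041214, 188.12492287390629], [623.4262867910787, 25.427538359793612], [484.3745028297172, 21.824755476170136], [479.2993670380661, 182.4478598870654]] [551.6 104.5] [np.float64(140.0), np.float64(163.0), np.float64(139.0), np.float64(161.0)]
puck [[421.4 168. ]
 [433.  119.4]
 [401.8 110.5]
 [390.1 161. ]] [411.6 139.7]
pen [382.8 346.4   5. ]
pen [372.6 202.5   5. ]
mk [416.1 -99.5   6. ]
mk [ 421.8 -240.3    6. ]
[array([465.3, -12.7]), array([469.4, -52.2]), array([379.8, -65.3]), array([374.6, -26. ])]
```

The candidates for the vial in the top picture are (257,231), 90 mm high, and (243,258) and (262,258), both about 70 mm. The close crop confirms (257,231), the tallest and thickest, as the one meant. Marker, pen, dropper and puck show one candidate each. I start with the dropper.

```bash
cat >> h.py <<'E'
def st():
    s=state(); R=cv2.Rodrigues(s['tcp_rot'])[0]
    print('t',round(s['t'],2),'pos',s['position'].round(1),'jaw deg',round(np.degrees(np.arctan2(R[1,0],R[0,0])),1),'tilt',round(np.degrees(np.arccos(-R[2,2])),2),'F',s['ft_force'].round(1),'gap',round(s['finger_gap'],1),'q',s['joints'].round(2)); return s,R
def to(x,y,z,jaw=None):
    s,R=st(); d=(np.array([x,y,z])-s['position'])/500
    r=0
    if jaw is not None:
        c=np.radians(jaw); T=np.array([[np.cos(c),np.sin(c),0],[np.sin(c),-np.cos(c),0],[0,0,-1.]])
        r=cv2.Rodrigues(T@R.T)[0].ravel()/np.radians(45)
    print('move',d.round(4),np.round(r,3))
E
python3 - <<'E'
from h import *
print([a for a in dir(arm) if a[0]!='_'],arm.grip_depth)
to(404,-314,200,0)
E
```

```text
['IKError', 'grip_depth', 'sign_off'] 53.900000000000006
t 1.55 pos [ 195.1 -487.4  303.9] jaw deg -68.2 tilt 0.0 F [ 0.2 -0.1  0.3] gap 85.3 q [-1.19  0.13 -0.04  1.41  0.    1.57]
move [ 0.4178  0.3467 -0.2078] [-0.    -0.     1.515]
```

Call:
step_arm(
  moves=[
    [0.2,0.17,-0.1,0,0,0.5],
    [0.4178,0.3467,-0.2,0,0,1],
    [0.4178,0.3467,-0.2,0,0,1],
    [0.4178,0.3467,-0.2,0,0,1],
    [0.4178,0.3467,-0.2,0,0,1],
    [0.4178,0.3467,-0.2,0,0,1],
    [0.4178,0.3467,-0.2,0,0,1],
    [0.4178,0.3467,-0.2,0,0,1],
    [0.4178,0.3467,-0.2,0,0,1],
    [0.4178,0.3467,-0.2,0,0,1],
  ],
  hand=0.6,
)

```text
t: 2.55
position: [403.5, -315.0, 204.5]
tcp_rot: [3.076, -0.634, 0.001]
ft_force: [-0.6, -0.1, 0.0]
finger_gap: 68.1
```

```bash
python3 - <<'E'
from h import *
to(404,-314,99,0)
a=snap('scene','s1');b=snap('top','t1')
v=np.hstack([cv2.resize(a[60:220,260:460],(400,320)),cv2.resize(b[190:350,320:520],(400,320))]);cv2.imwrite('pics/v1.png',v[:,:,::-1])
E
```

```text
t 2.55 pos [ 403.5 -315.   204.5] jaw deg -23.3 tilt 0.06 F [-0.6 -0.1  0. ] gap 68.1 q [-0.66  0.12 -0.27  1.19 -0.    1.31]
move [ 0.001   0.002  -0.2111] [0.001 0.001 0.518]
```

View pics/v1.png

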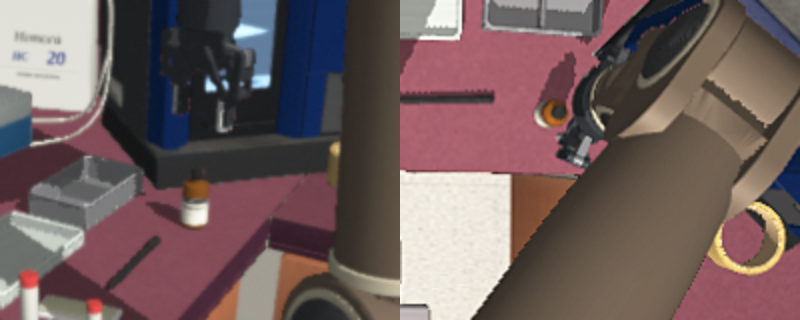

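The dropper stands at (195,205) in the left crop, and the open gripper is above it at (205,80).

Call:
step_arm(
  moves=[
    [0.001,0.002,-0.03,0,0,0.19],
    [0.001,0.002,-0.06,0,0,0.38],
    [0.001,0.002,-0.1,0,0,0.518],
    [0.001,0.002,-0.14,0,0,0.518],
    [0.001,0.002,-0.17,0,0,0.518],
    [0.001,0.002,-0.19,0,0,0.518],
    [0.001,0.002,-0.21,0,0,0.518],
    [0.001,0.002,-0.211,0,0,0.518],
    [0.001,0.002,-0.211,0,0,0.518],
  ],
)

```text
t: 3.55
position: [404.0, -314.1, 99.2]
tcp_rot: [3.141, -0.0, 0.002]
ft_force: [-0.6, -0.7, 1.1]
finger_gap: 68.2
```

```bash
python3 - <<'E'
from h import *
st()
a=snap('scene','s2')
v=cv2.resize(a[90:210,300:420],(600,600),interpolation=cv2.INTER_CUBIC);cv2.imwrite('pics/v2.png',v[:,:,::-1])
E
```

```text
t 3.55 pos [ 404.  -314.1   99.2] jaw deg -0.0 tilt 0.07 F [-0.6 -0.7  1.1] gap 68.2 q [-0.66  0.18 -0.43  0.95  0.    0.91]
```

View pics/v2.png

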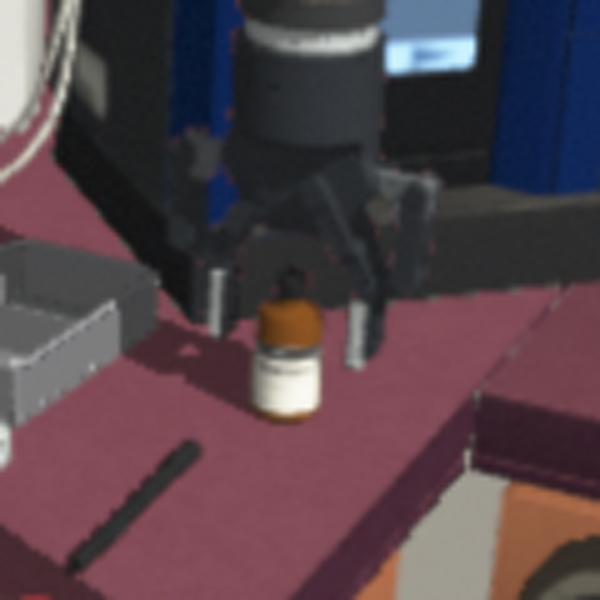

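The bottle, at (290,360) in the crop, sits between the pads at (218,300) and (357,330). Closing now.

Call:
step_arm(
  moves=[
    [0,0,0,0,0,0],
    [0,0,0,0,0,0],
    [0,0,0,0,0,0],
    [0,0,0,0,0,0],
    [0,0,0,0,0,0],
    [0,0,0,0,0,0],
    [0,0,0,0,0,0],
    [0,0,0,0,0,0],
  ],
  hand=-0.9,
)

```text
t: 4.4
position: [404.6, -314.6, 100.3]
tcp_rot: [3.14, 0.0, 0.004]
ft_force: [0.1, 0.8, 6.0]
finger_gap: 32.6
```

Call:
step_arm(
  moves=[
    [0,0,0.02,0,0,0],
    [0,0,0.06,0,0,0],
    [0,0,0.1,0,0,0],
    [0,0,0.12,0,0,0],
    [0,0,0.12,0,0,0],
  ],
)

```text
t: 4.9
position: [405.3, -315.0, 161.9]
tcp_rot: [3.138, 0.0, 0.008]
ft_force: [-0.1, 0.0, 0.2]
finger_gap: 32.7
```

```bash
python3 - <<'E'
from h import *
to(554,-263,160,0)
a=snap('scene','s3')
v=cv2.resize(a[60:210,270:420],(600,600),interpolation=cv2.INTER_CUBIC);cv2.imwrite('pics/v3.png',v[:,:,::-1])
E
```

```text
t 4.9 pos [ 405.3 -315.   161.9] jaw deg 0.0 tilt 0.35 F [-0.1  0.   0.2] gap 32.7 q [-0.66  0.14 -0.34  1.09  0.    0.91]
move [ 0.2975  0.104  -0.0038] [ 0.004  0.006 -0.   ]
```

View pics/v3.png

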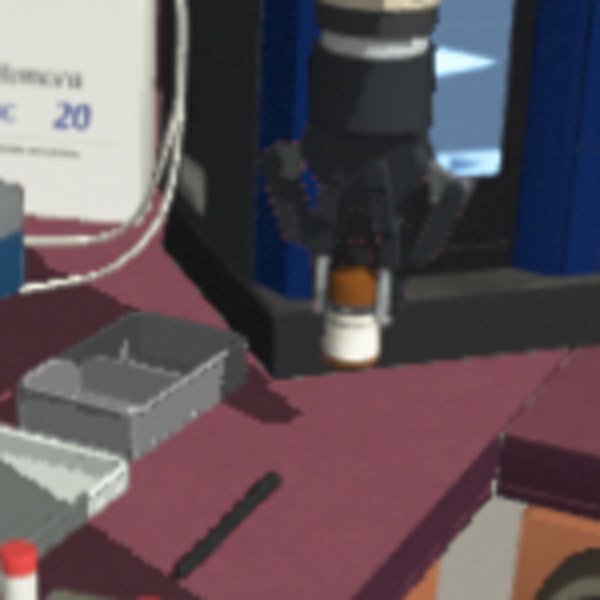

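The bottle is held upright at (352,330).

Call:
step_arm(
  moves=[
    [0.07,0.03,0,0,0,0],
    [0.15,0.05,0,0,0,0],
    [0.23,0.08,0,0,0,0],
    [0.28,0.1,0,0.004,0.006,0],
    [0.2975,0.104,0,0.004,0.006,0],
    [0.2975,0.104,0,0.004,0.006,0],
    [0.2975,0.104,0,0.004,0.006,0],
    [0.2975,0.104,0,0.004,0.006,0],
  ],
)

```text
t: 5.75
position: [552.3, -263.2, 160.5]
tcp_rot: [-3.141, 0.002, 0.003]
ft_force: [-1.5, 0.4, -0.4]
finger_gap: 32.9
```

```bash
python3 - <<'E'
from h import *
to(554,-263,104,0)
a=snap('scene','s4');b=snap('top','t4')
v=np.hstack([cv2.resize(a[100:200,250:350],(400,400)),cv2.resize(b[150:250,340:440],(400,400))]);cv2.imwrite('pics/v4.png',v[:,:,::-1])
E
```

```text
t 5.75 pos [ 552.3 -263.2  160.5] jaw deg -0.1 tilt 0.12 F [-1.5  0.4 -0.4] gap 32.9 q [-0.44  0.32 -0.11  1.14 -0.    1.13]
move [ 0.0034  0.0004 -0.1131] [-0.001 -0.002  0.001]
```

View pics/v4.png

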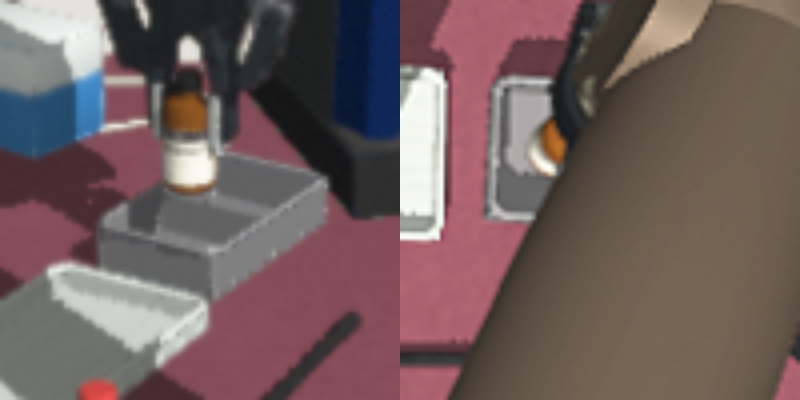

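The bottle is above the left compartment: bottle base (190,185) in the left crop, and in the top view it lies between the caddy's left wall and the divider.

Call:
step_arm(
  moves=[
    [0.003,0,-0.02,0,0,0],
    [0.003,0,-0.05,0,0,0],
    [0.003,0,-0.08,0,0,0],
    [0.003,0,-0.1,0,0,0],
    [0.003,0,-0.111,0,0,0],
    [0.003,0,-0.112,0,0,0],
    [0.003,0,-0.112,0,0,0],
  ],
)

```text
t: 6.55
position: [554.2, -263.4, 105.2]
tcp_rot: [-3.141, 0.002, 0.001]
ft_force: [-0.1, -0.0, -0.7]
finger_gap: 32.6
```

Call:
step_arm(
  moves=[
    [0,0,-0.001,0,0,0],
    [0,0,-0.002,0,0,0],
    [0,0,-0.002,0,0,0],
  ],
)

```text
t: 6.85
position: [554.4, -263.5, 104.6]
tcp_rot: [-3.142, 0.002, 0.0]
ft_force: [-0.9, -0.8, 0.7]
finger_gap: 32.6
```

Call:
step_arm(
  moves=[
    [0,0,-0.002,0,0,0],
    [0,0,-0.004,0,0,0],
    [0,0,-0.004,0,0,0],
    [0,0,-0.004,0,0,0],
  ],
)

```text
t: 7.25
position: [554.5, -263.5, 103.4]
tcp_rot: [3.141, -0.002, 0.001]
ft_force: [-1.5, 0.8, 6.4]
finger_gap: 32.5
```

Call:
step_arm(
  moves=[
    [0,0,0,0,0,0],
    [0,0,0,0,0,0],
    [0,0,0,0,0,0],
    [0,0,0,0,0,0],
    [0,0,0,0,0,0],
  ],
  hand=0.15,
)

```text
t: 7.75
position: [554.5, -263.5, 103.2]
tcp_rot: [3.141, -0.002, 0.001]
ft_force: [-0.2, 0.4, 1.2]
finger_gap: 49.3
```

Call:
step_arm(
  moves=[
    [0,0,0.02,0,0,0],
    [0,0,0.05,0,0,0],
    [0,0,0.1,0,0,0],
    [0,0,0.17,0,0,0],
    [0,0,0.2,0,0,0],
    [0,0,0.2,0,0,0],
  ],
)

```text
t: 8.35
position: [555.7, -264.1, 206.9]
tcp_rot: [3.139, -0.002, 0.009]
ft_force: [0.3, -0.6, -0.2]
finger_gap: 49.0
```

```bash
python3 - <<'E'
from h import *
to(418.5,-170,110,2.2)
a=snap('scene','s5');b=snap('top','t5')
v=np.hstack([cv2.resize(a[100:200,250:350],(400,400)),cv2.resize(b[150:250,340:440],(400,400))]);cv2.imwrite('pics/v5.png',v[:,:,::-1])
E
```

```text
t 8.35 pos [ 555.7 -264.1  206.9] jaw deg -0.1 tilt 0.35 F [ 0.3 -0.6 -0.2] gap 49.0 q [-0.44  0.31 -0.03  1.23  0.    1.13]
move [-0.2744  0.1881 -0.1938] [0.003 0.007 0.05 ]
```

View pics/v5.png

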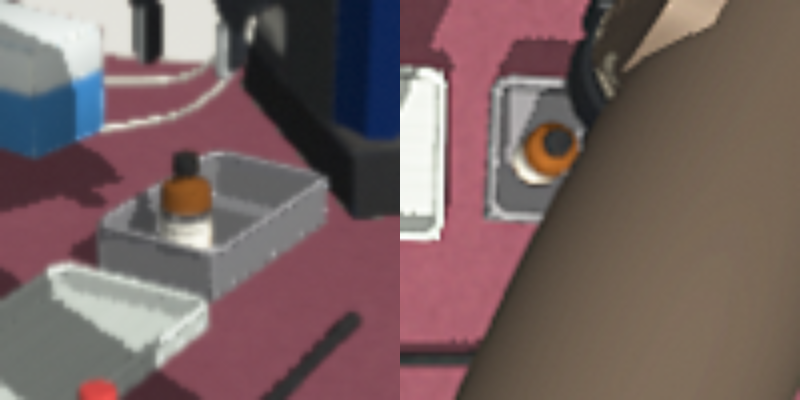

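The dropper stands upright in the left compartment at (188,215) in the crop. The marker is next.

Call:
step_arm(
  moves=[
    [-0.07,0.05,0,0,0,0],
    [-0.14,0.1,0,0,0,0],
    [-0.21,0.15,0,0,0,0.05],
    [-0.26,0.18,-0.03,0.003,0.007,0.05],
    [-0.2744,0.188,-0.1,0.003,0.007,0.05],
    [-0.2744,0.188,-0.16,0.003,0.007,0.05],
    [-0.2744,0.188,-0.194,0.003,0.007,0.05],
    [-0.2744,0.188,-0.194,0.003,0.007,0.05],
    [-0.2744,0.188,-0.194,0.003,0.007,0.05],
  ],
  hand=-0.1,
)

```text
t: 9.35
position: [416.7, -169.2, 105.7]
tcp_rot: [-3.138, -0.06, 0.01]
ft_force: [0.5, -0.7, 0.0]
finger_gap: 38.5
```

```bash
python3 - <<'E'
from h import *
to(418.5,-170,76,2.2)
a=snap('scene','s6')
v=cv2.resize(a[110:230,270:390],(600,600),interpolation=cv2.INTER_CUBIC);cv2.imwrite('pics/v6.png',v[:,:,::-1])
E
```

```text
t 9.35 pos [ 416.7 -169.2  105.7] jaw deg 2.2 tilt 0.41 F [ 0.5 -0.7  0. ] gap 38.5 q [-0.39  0.07 -0.55  0.96  0.    1.15]
move [ 0.0036 -0.0015 -0.0593] [-0.003 -0.008  0.   ]
```

View pics/v6.png

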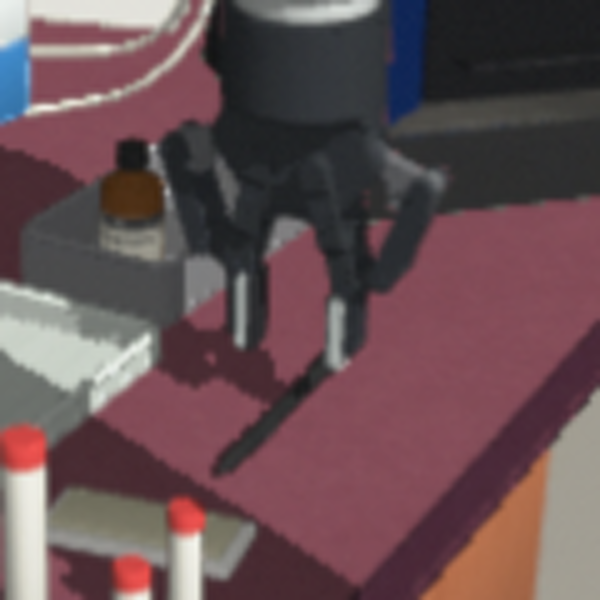

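The pads at (240,300) and (338,330) straddle the marker line, which ends at (218,470) in the crop. Descending.

Call:
step_arm(
  moves=[
    [0.0036,-0.0015,-0.02,-0.003,-0.008,0],
    [0.0036,-0.0015,-0.035,-0.003,-0.008,0],
    [0.0036,-0.0015,-0.05,-0.003,-0.008,0],
    [0.0036,-0.0015,-0.058,-0.003,-0.008,0],
    [0.0036,-0.0015,-0.058,-0.003,-0.008,0],
    [0.0036,-0.0015,-0.058,-0.003,-0.008,0],
    [0.0036,-0.0015,-0.058,-0.003,-0.008,0],
  ],
)

```text
t: 10.1
position: [419.4, -170.4, 77.7]
tcp_rot: [3.14, 0.06, 0.003]
ft_force: [-0.6, -0.0, -0.4]
finger_gap: 38.7
```

Call:
step_arm(
  moves=[
    [0,0,0,0,0,0],
    [0,0,0,0,0,0],
    [0,0,0,0,0,0],
    [0,0,0,0,0,0],
    [0,0,0,0,0,0],
    [0,0,0,0,0,0],
  ],
  hand=-1,
)

```text
t: 10.7
position: [419.7, -170.5, 78.2]
tcp_rot: [3.14, 0.06, 0.004]
ft_force: [-2.2, 0.2, 4.3]
finger_gap: 8.2
```

```bash
python3 - <<'E'
from h import *
st()
a=snap('scene','s7')
v=cv2.resize(a[110:230,270:390],(600,600),interpolation=cv2.INTER_CUBIC);cv2.imwrite('pics/v7.png',v[:,:,::-1])
E
```

```text
t 10.7 pos [ 419.7 -170.5   78.2] jaw deg 2.2 tilt 0.15 F [-2.2  0.2  4.3] gap 8.2 q [-0.39  0.1  -0.59  0.89  0.    1.15]
```

View pics/v7.png

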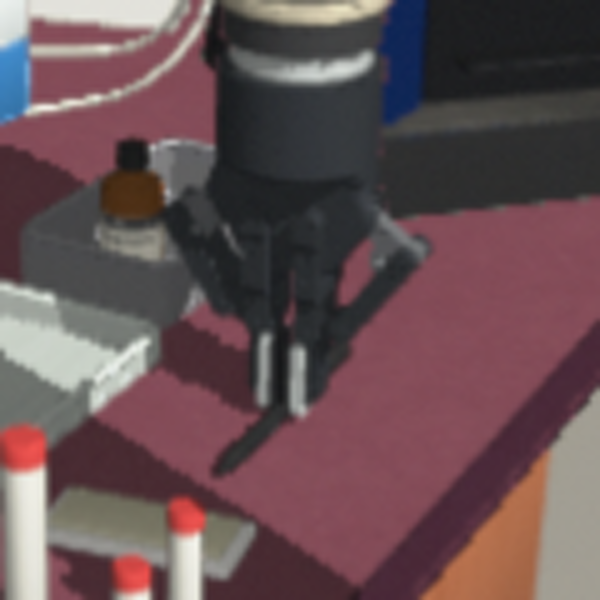

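Call:
step_arm(
  moves=[
    [0,0,0.01,0,0,0],
    [0,0,0.04,0,0,0],
    [0,0,0.07,0,0,0],
    [0,0,0.1,0,0,0],
    [0,0,0.1,0,0,0],
  ],
)

```text
t: 11.25
position: [420.7, -170.9, 130.0]
tcp_rot: [3.139, 0.06, 0.009]
ft_force: [0.5, 0.1, -0.3]
finger_gap: 8.4
```

```bash
python3 - <<'E'
from h import *
to(578,-102,130,0.5)
a=snap('scene','s8')
v=cv2.resize(a[110:230,270:390],(600,600),interpolation=cv2.INTER_CUBIC);cv2.imwrite('pics/v8.png',v[:,:,::-1])
E
```

```text
t 11.25 pos [ 420.7 -170.9  130. ] jaw deg 2.2 tilt 0.34 F [ 0.5  0.1 -0.3] gap 8.4 q [-0.39  0.05 -0.51  1.    0.    1.15]
move [3.147e-01 1.378e-01 1.000e-04] [ 0.003  0.007 -0.037]
```

View pics/v8.png

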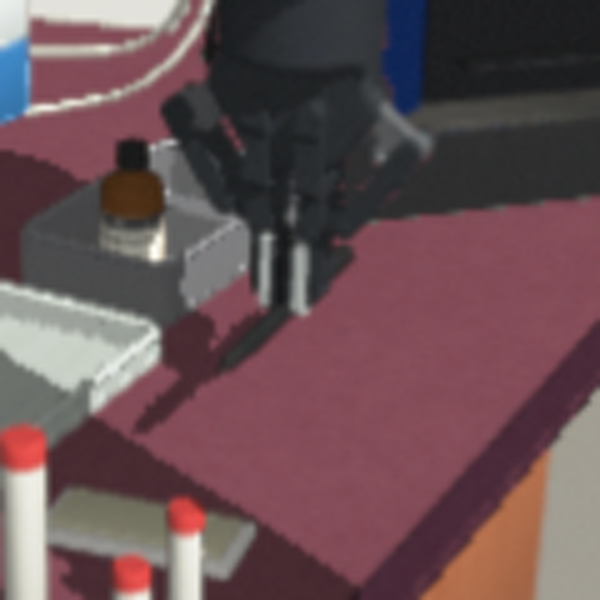

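The marker is lifted level at (280,320). Carrying it to the steel tray.

Call:
step_arm(
  moves=[
    [0.06,0.03,0,0,0,0],
    [0.13,0.06,0,0,0,0],
    [0.2,0.09,0,0,0,0],
    [0.26,0.12,0,0.003,0.007,-0.037],
    [0.3,0.135,0,0.003,0.007,-0.037],
    [0.307,0.138,0,0.003,0.007,-0.037],
    [0.307,0.138,0,0.003,0.007,-0.037],
    [0.307,0.138,0,0.003,0.007,-0.037],
    [0.307,0.138,0,0.003,0.007,-0.037],
  ],
)

```text
t: 12.2
position: [572.6, -102.1, 128.7]
tcp_rot: [-3.141, -0.013, 0.003]
ft_force: [-0.9, -0.7, 0.3]
finger_gap: 8.6
```

```bash
python3 - <<'E'
from h import *
to(574,-102,82,0.5)
a=snap('scene','s9');b=snap('top','t9')
v=np.hstack([cv2.resize(a[110:230,210:330],(400,400)),cv2.resize(b[150:250,270:370],(400,400))]);cv2.imwrite('pics/v9.png',v[:,:,::-1])
E
```

```text
t 12.2 pos [ 572.6 -102.1  128.7] jaw deg 0.5 tilt 0.13 F [-0.9 -0.7  0.3] gap 8.6 q [-0.18  0.29 -0.23  1.06  0.    1.39]
move [ 0.0028  0.0003 -0.0934] [-0.001 -0.003  0.001]
```

View pics/v9.png

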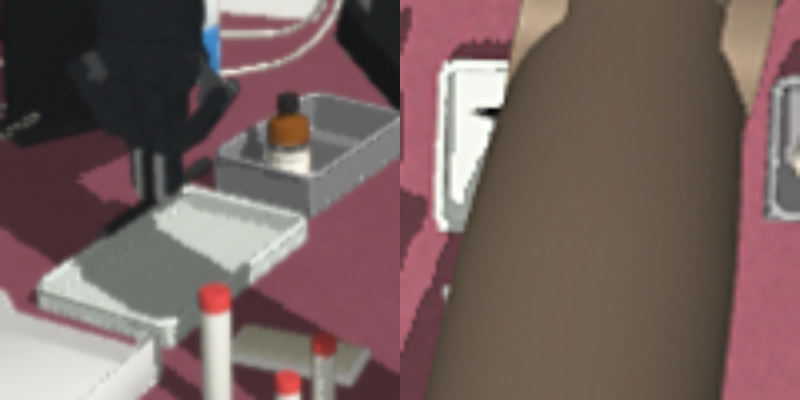

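The marker is held over the back half of the tray; its left tip is at (475,112) in the right crop, inside the rim. Lowering.

Call:
step_arm(
  moves=[
    [0.0028,0,-0.02,0,-0.003,0],
    [0.0028,0,-0.04,0,-0.003,0],
    [0.0028,0,-0.065,0,-0.003,0],
    [0.0028,0,-0.085,0,-0.003,0],
    [0.0028,0,-0.093,0,-0.003,0],
    [0.0028,0,-0.093,0,-0.003,0],
    [0.0028,0,-0.093,0,-0.003,0],
    [0.0028,0,-0.093,0,-0.003,0],
  ],
)

```text
t: 13.1
position: [574.5, -102.1, 82.5]
tcp_rot: [-3.141, -0.013, -0.002]
ft_force: [-0.4, -0.1, -0.2]
finger_gap: 8.6
```

Call:
step_arm(
  moves=[
    [0,0,-0.002,0,0,0],
    [0,0,-0.003,0,0,0],
    [0,0,-0.004,0,0,0],
    [0,0,-0.004,0,0,0],
  ],
)

```text
t: 13.5
position: [574.6, -102.1, 81.2]
tcp_rot: [-3.141, -0.013, -0.003]
ft_force: [-1.2, -0.0, 6.3]
finger_gap: 8.4
```

Contact with the tray floor at 81 mm, as expected. Releasing.

Call:
step_arm(
  moves=[
    [0,0,0,0,0,0],
    [0,0,0,0,0,0],
    [0,0,0,0,0,0],
    [0,0,0,0,0,0],
  ],
  hand=-0.45,
)

```text
t: 13.9
position: [574.6, -102.2, 81.0]
tcp_rot: [-3.141, -0.013, -0.003]
ft_force: [0.8, 0.9, 0.0]
finger_gap: 23.7
```

Call:
step_arm(
  moves=[
    [0,0,0.02,0,0,0],
    [0,0,0.06,0,0,0],
    [0,0,0.12,0,0,0],
    [0,0,0.2,0,0,0],
    [0,0,0.25,0,0,0],
    [0,0,0.25,0,0,0],
  ],
)

```text
t: 14.5
position: [576.3, -102.5, 211.2]
tcp_rot: [3.141, 0.013, 0.015]
ft_force: [0.8, -0.5, 0.3]
finger_gap: 23.3
```

```bash
python3 - <<'E'
from h import *
to(431,46,205,0)
a=snap('scene','s10');b=snap('top','t10')
v=np.hstack([cv2.resize(a[110:230,210:330],(400,400)),cv2.resize(b[150:250,270:370],(400,400))]);cv2.imwrite('pics/v10.png',v[:,:,::-1])
E
```

```text
t 14.5 pos [ 576.3 -102.5  211.2] jaw deg 0.5 tilt 0.54 F [ 0.8 -0.5  0.3] gap 23.3 q [-0.18  0.25 -0.1   1.22  0.    1.39]
move [-0.2906  0.2969 -0.0125] [ 0.001  0.012 -0.01 ]
```

View pics/v10.png

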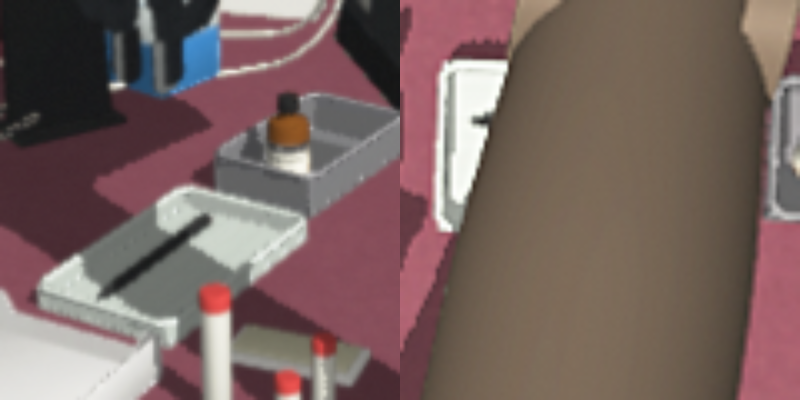

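The marker lies flat in the steel tray, at (155,255) in the crop. The vial is next.

Call:
step_arm(
  moves=[
    [-0.06,0.06,0,0,0,0],
    [-0.12,0.12,0,0,0,0],
    [-0.18,0.18,0,0,0,0],
    [-0.24,0.24,-0.01,0.001,0.01,0],
    [-0.28,0.285,-0.0125,0.001,0.012,-0.01],
    [-0.29,0.297,-0.0125,0.001,0.012,-0.01],
    [-0.29,0.297,-0.0125,0.001,0.012,-0.01],
    [-0.29,0.297,-0.0125,0.001,0.012,-0.01],
    [-0.29,0.297,-0.0125,0.001,0.012,-0.01],
  ],
  hand=0.1,
)

```text
t: 15.5
position: [430.6, 45.7, 200.4]
tcp_rot: [-3.141, 0.001, 0.01]
ft_force: [0.9, -0.5, 0.1]
finger_gap: 47.2
```

```bash
python3 - <<'E'
from h import *
to(431,46,107,0)
a=snap('scene','s11')
v=cv2.resize(a[120:270,210:360],(600,600),interpolation=cv2.INTER_CUBIC);cv2.imwrite('pics/v11.png',v[:,:,::-1])
E
```

```text
t 15.5 pos [430.6  45.7 200.4] jaw deg -0.0 tilt 0.35 F [ 0.9 -0.5  0.1] gap 47.2 q [ 0.1  -0.02 -0.42  1.17  0.    1.68]
move [ 0.0007  0.0007 -0.1869] [-0.001 -0.008  0.001]
```

View pics/v11.png

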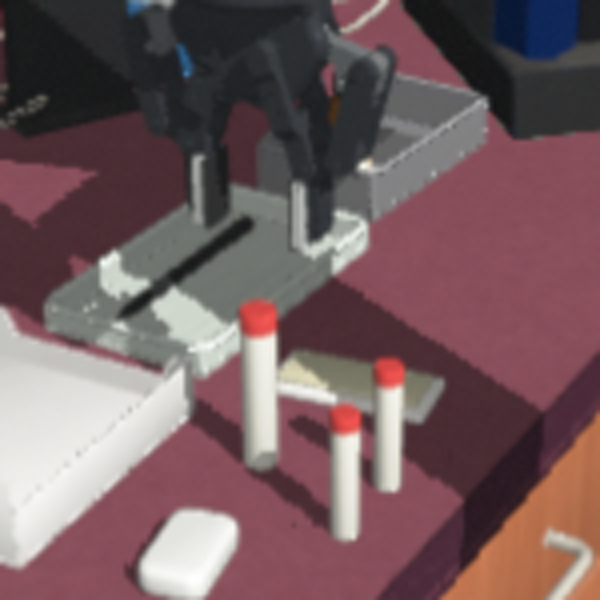

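The fingers at (200,190) and (300,215) are centred over the tall vial at (258,320). Descending.

Call:
step_arm(
  moves=[
    [0.0007,0.0007,-0.03,0,-0.008,0],
    [0.0007,0.0007,-0.06,0,-0.008,0],
    [0.0007,0.0007,-0.09,0,-0.008,0],
    [0.0007,0.0007,-0.12,0,-0.008,0],
    [0.0007,0.0007,-0.15,0,-0.008,0],
    [0.0007,0.0007,-0.175,0,-0.008,0],
    [0.0007,0.0007,-0.185,0,-0.008,0],
    [0.0007,0.0007,-0.186,0,-0.008,0],
    [0.0007,0.0007,-0.186,0,-0.008,0],
  ],
)

```text
t: 16.45
position: [431.3, 45.9, 107.8]
tcp_rot: [-3.141, 0.002, -0.001]
ft_force: [0.9, 0.8, 0.4]
finger_gap: 46.9
```

```bash
python3 - <<'E'
from h import *
st()
a=snap('scene','s12')
v=cv2.resize(a[150:270,220:340],(600,600),interpolation=cv2.INTER_CUBIC);cv2.imwrite('pics/v12.png',v[:,:,::-1])
E
```

```text
t 16.45 pos [431.3  45.9 107.8] jaw deg -0.1 tilt 0.06 F [0.9 0.8 0.4] gap 46.9 q [ 0.11  0.04 -0.58  0.95  0.    1.68]
```

View pics/v12.png

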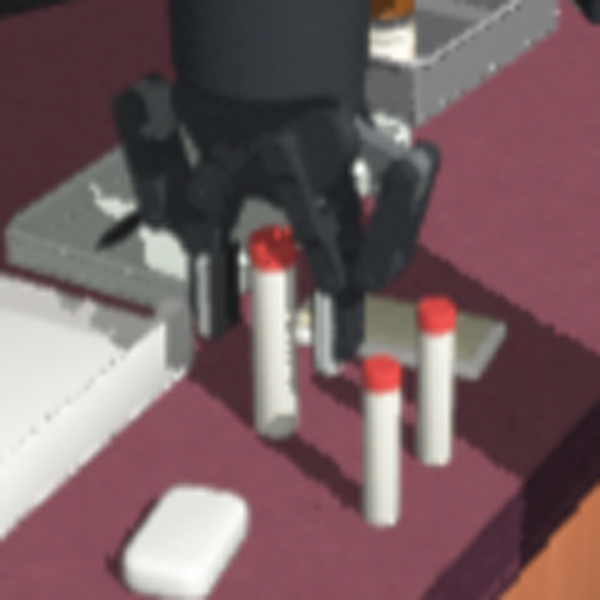

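The vial at (274,330) stands between the pads at (205,290) and (325,335), clear of the small vials. Closing.

Call:
step_arm(
  moves=[
    [0,0,0,0,0,0],
    [0,0,0,0,0,0],
    [0,0,0,0,0,0],
    [0,0,0,0,0,0],
    [0,0,0,0,0,0],
    [0,0,0,0,0,0],
  ],
  hand=-1,
)

```text
t: 17.1
position: [431.8, 46.0, 108.7]
tcp_rot: [-3.14, 0.002, -0.003]
ft_force: [-0.2, -0.1, 5.9]
finger_gap: 16.2
```

Call:
step_arm(
  moves=[
    [0,0,0.02,0,0,0],
    [0,0,0.05,0,0,0],
    [0,0,0.1,0,0,0],
    [0,0,0.17,0,0,0],
    [0,0,0.2,0,0,0],
    [0,0,0.2,0,0,0],
  ],
)

```text
t: 17.7
position: [433.1, 46.2, 211.6]
tcp_rot: [-3.14, 0.001, -0.011]
ft_force: [-0.0, 0.0, -0.4]
finger_gap: 16.5
```

```bash
python3 - <<'E'
from h import *
to(552,-322,207,0)
a=snap('scene','s13')
v=cv2.resize(a[120:270,210:360],(600,600),interpolation=cv2.INTER_CUBIC);cv2.imwrite('pics/v13.png',v[:,:,::-1])
E
```

```text
t 17.7 pos [433.1  46.2 211.6] jaw deg -0.1 tilt 0.42 F [-0.   0.  -0.4] gap 16.5 q [ 0.11 -0.03 -0.41  1.19  0.    1.68]
move [ 0.2379 -0.7363 -0.0092] [-0.002  0.009  0.001]
```

View pics/v13.png

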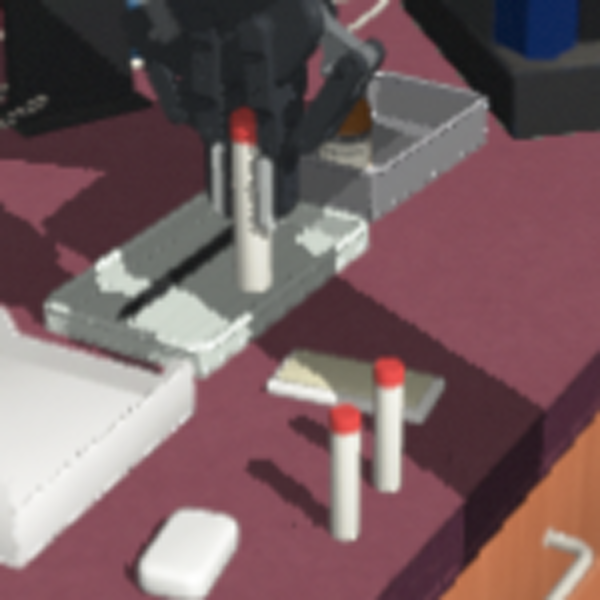

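The vial is held and lifted, cap (243,125) and base (257,285) in the crop, but it looks slightly leaned. I compare it with a true vertical.

```bash
python3 - <<'E'
from h import *
np.set_printoptions(precision=1,suppress=True)
s,R=st()
# image of vertical line through tool axis
for y in(46.2,56):
    P=proj('scene',[[433,y,z] for z in(100,192)]); print(y,P, (P-np.array([210,120]))*4)
b=snap('top','t13')
v=np.hstack([cv2.resize(cv2.imread('pics/s13.png')[140:200,240:300],(400,400),interpolation=cv2.INTER_CUBIC),cv2.resize(b[190:290,200:300],(400,400))[:,:,::-1]]);cv2.imwrite('pics/v13b.png',v)
E
```

```text
t 17.75 pos [432.4  46.1 209.8] jaw deg -0.1 tilt 0.28 F [ 0.3 -0.7 -1.5] gap 16.6 q [ 0.1 -0.  -0.4  1.2  0.   1.7]
46.2 [[273.8 192.1]
 [272.7 148.6]] [[255.  288.3]
 [250.8 114.4]]
56 [[271.1 194.2]
 [269.9 150.4]] [[244.4 296.7]
 [239.5 121.7]]
```

View pics/v13b.png

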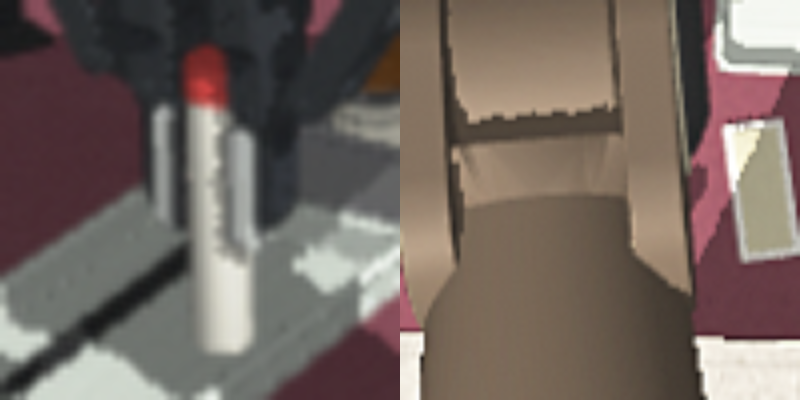

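Call:
step_arm(
  moves=[
    [0.02,-0.06,0.02,0,0,0],
    [0.04,-0.14,0.03,0,0,0],
    [0.07,-0.22,0.03,0,0,0],
    [0.1,-0.3,0.03,0,0,0],
    [0.13,-0.38,0.03,0,0,0],
    [0.155,-0.46,0.03,0,0,0],
    [0.18,-0.54,0.03,0,0,0],
    [0.205,-0.62,0.03,0,0,0],
    [0.23,-0.7,0.03,0,0,0],
    [0.239,-0.736,0.03,0,0.006,0],
    [0.239,-0.736,0.03,0,0.006,0],
    [0.239,-0.736,0.03,0,0.006,0],
  ],
)

```text
t: 19.0
position: [550.6, -321.6, 221.7]
tcp_rot: [-3.138, 0.002, 0.008]
ft_force: [-0.6, -0.4, -0.2]
finger_gap: 16.7
```

Call:
step_arm(
  moves=[
    [0,0,0,0,0,0],
    [0,0,0,0,0,0],
  ],
)

```text
t: 19.2
position: [550.2, -320.3, 221.4]
tcp_rot: [-3.138, 0.001, 0.009]
ft_force: [0.6, -0.5, -0.3]
finger_gap: 16.6
```

```bash
python3 - <<'E'
from h import *
np.set_printoptions(precision=1,suppress=True)
to(552,-322,207,0)
s=state();x,y,z=s['position']
a=snap('scene','s14');b=snap('top','t14')
for d in((0,0),(10,0),(0,10)):
  for n in('scene','top'): print(d,n,proj(n,[[x,y,z-108.5],[x+d[0],y+d[1],z-18.5]]).ravel())
v=np.hstack([cv2.resize(a[90:170,270:350],(400,400),interpolation=cv2.INTER_CUBIC),cv2.resize(b[150:230,350:430],(400,400),interpolation=cv2.INTER_CUBIC)]);cv2.imwrite('pics/v14.png',v[:,:,::-1])
E
```

```text
t 19.2 pos [ 550.2 -320.3  221.4] jaw deg -0.0 tilt 0.4 F [ 0.6 -0.5 -0.3] gap 16.6 q [-0.5  0.3  0.1  1.3  0.   1. ]
move [ 0. -0. -0.] [-0. -0.  0.]
(0, 0) scene [309.2 119.9 309.6  86.6]
(0, 0) top [407.1 185.1 417.2 178.5]
(10, 0) scene [309.2 119.9 306.1  86.1]
(10, 0) top [407.1 185.1 417.1 174.1]
(0, 10) scene [309.2 119.9 307.7  87.5]
(0, 10) top [407.1 185.1 412.8 178.4]
```

View pics/v14.png

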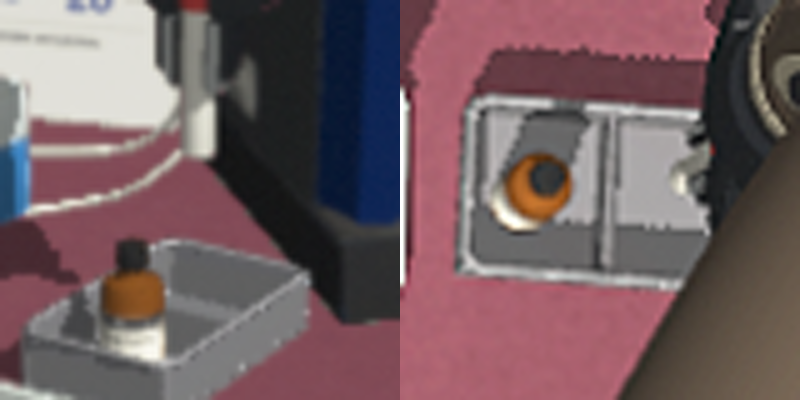

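```bash
python3 - <<'E'
import cv2
a=cv2.imread('pics/s14.png')
cv2.imwrite('pics/v14b.png',cv2.resize(a[75:130,285:340],(770,600)[:1]+(770,),interpolation=cv2.INTER_CUBIC)[:600])
E
```

```text
(no output)
```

View pics/v14b.png

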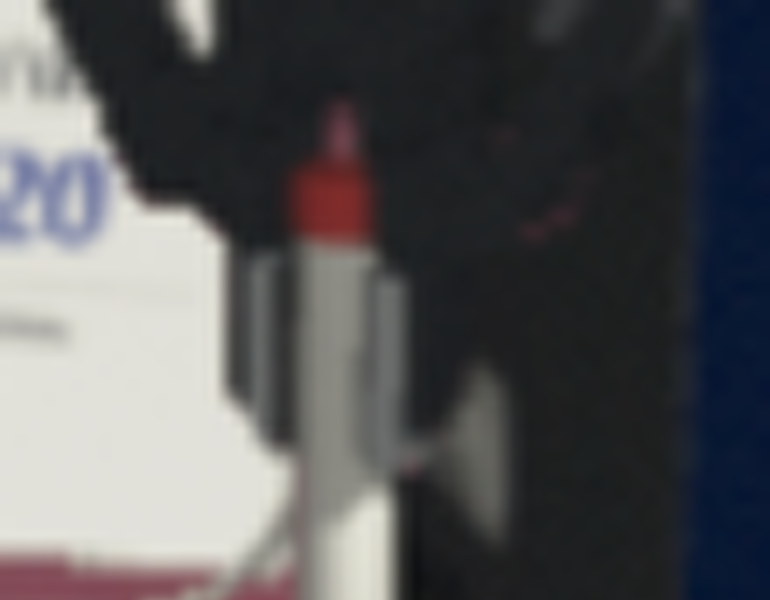

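The scene view suggests a lean of about 3–5°. I turn the gripper a quarter turn to find its direction.

Call:
step_arm(
  moves=[
    [0,0,0,0,0,0.19],
    [0,0,0,0,0,0.38],
    [0,0,0,0,0,0.57],
    [0,0,0,0,0,0.76],
    [0,0,0,0,0,0.95],
    [0,0,0,0,0,1],
    [0,0,0,0,0,1],
  ],
)

```text
t: 20.0
position: [550.6, -320.1, 222.4]
tcp_rot: [-2.902, -1.202, 0.008]
ft_force: [0.0, 0.9, -0.0]
finger_gap: 16.7
```

Call:
step_arm(
  moves=[
    [0,0,0,0,0,0.19],
    [0,0,0,0,0,0.38],
    [0,0,0,0,0,0.57],
    [0,0,0,0,0,0.76],
    [0,0,0,0,0,0.95],
    [0,0,0,0,0,1],
    [0,0,0,0,0,1],
    [0,0,0,0,0,1],
  ],
)

```text
t: 20.8
position: [550.6, -319.8, 222.5]
tcp_rot: [2.222, 2.219, -0.008]
ft_force: [-0.3, -0.6, -0.7]
finger_gap: 16.9
```

```bash
python3 - <<'E'
from h import *
np.set_printoptions(precision=1,suppress=True)
s,R=st();x,y,z=s['position']
a=snap('scene','s15');b=snap('top','t15')
print(proj('scene',[[x,y,z-108.5],[x,y,z-18.5]]).ravel(),proj('top',[[x,y,z-108.5]]))
v=np.hstack([cv2.resize(a[75:130,285:340],(550,550),interpolation=cv2.INTER_CUBIC),cv2.resize(b[170:195,390:415],(250,250),interpolation=cv2.INTER_CUBIC).repeat(1,0) if 0 else cv2.copyMakeBorder(cv2.resize(b[170:195,390:415],(250,250),interpolation=cv2.INTER_CUBIC),0,300,0,0,cv2.BORDER_CONSTANT)]);cv2.imwrite('pics/v15.png',v[:,:,::-1])
a=cv2.imread('pics/s14.png');b=cv2.imread('pics/t14.png')
v=np.hstack([cv2.resize(a[75:130,285:340],(550,550),interpolation=cv2.INTER_CUBIC),cv2.copyMakeBorder(cv2.resize(b[170:195,390:415],(250,250),interpolation=cv2.INTER_CUBIC),0,300,0,0,cv2.BORDER_CONSTANT)]);cv2.imwrite('pics/v14c.png',v)
E
```

```text
t 20.8 pos [ 550.6 -319.8  222.5] jaw deg 89.9 tilt 0.3 F [-0.3 -0.6 -0.7] gap 16.9 q [-0.5  0.3  0.1  1.3 -0.  -0.5]
[309.  119.5 309.4  86.2] [[407.  184.9]]
```

View pics/v15.png

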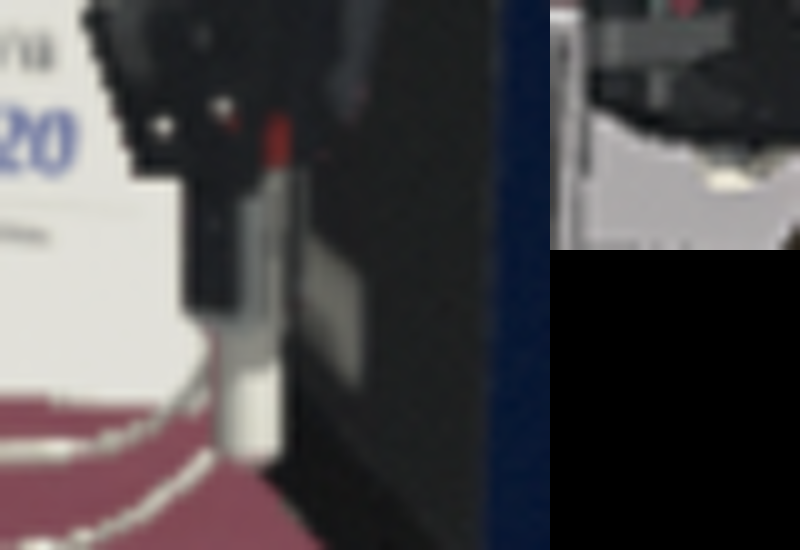

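View pics/v14c.png

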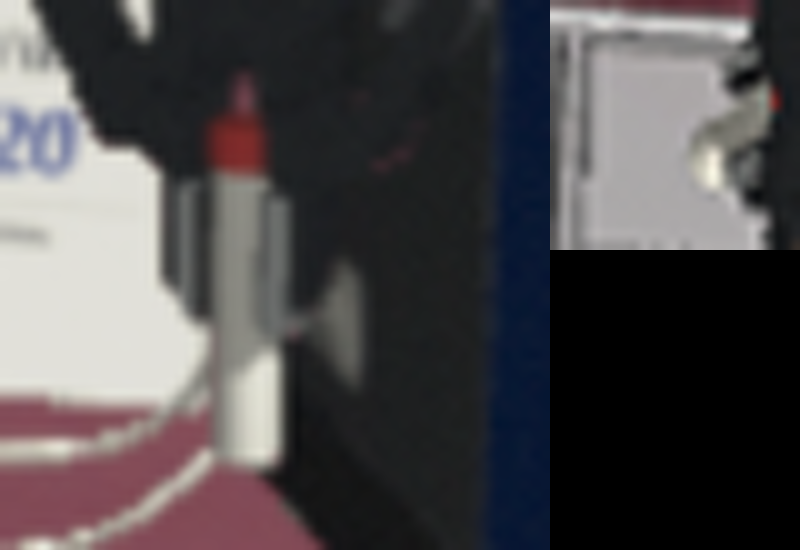

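The residuals give a lean of about 0.03 rad in x and 0.04 rad in y, roughly 3°. I turn back, tilt the tool to cancel it, and then place the vial.

Call:
step_arm(
  moves=[
    [0,0,0,0,0,-0.19],
    [0,0,0,0,0,-0.38],
    [0,0,0,0,0,-0.57],
    [0,0,0,0,0,-0.76],
    [0,0,0,0,0,-0.95],
    [0,0,0,0,0,-1],
    [0,0,0,0,0,-1],
  ],
)

```text
t: 21.6
position: [550.5, -319.9, 222.5]
tcp_rot: [-2.903, -1.2, 0.008]
ft_force: [0.1, -0.3, -1.0]
finger_gap: 16.7
```

Call:
step_arm(
  moves=[
    [0,0,0,0,0,-0.19],
    [0,0,0,0,0,-0.38],
    [0,0,0,0,0,-0.57],
    [0,0,0,0,0,-0.76],
    [0,0,0,0,0,-0.95],
    [0,0,0,0,0,-1],
    [0,0,0,0,0,-1],
    [0,0,0,0,0,-1],
  ],
)

```text
t: 22.4
position: [550.6, -319.9, 222.4]
tcp_rot: [-3.139, -0.0, 0.007]
ft_force: [-0.8, 0.6, -0.0]
finger_gap: 16.9
```

Call:
step_arm(
  moves=[
    [0,-0.005,-0.02,0.05,-0.04,0],
    [0,-0.01,-0.05,0.05,-0.04,0],
    [0,-0.01,-0.09,0.05,-0.04,0],
    [0,-0.01,-0.11,0.05,-0.04,0],
    [0,-0.01,-0.12,0.05,-0.04,0],
    [0,-0.01,-0.12,0.05,-0.04,0],
    [0,-0.01,-0.12,0.05,-0.04,0],
  ],
)

```text
t: 23.1
position: [550.9, -325.0, 163.2]
tcp_rot: [-3.1, -0.001, -0.043]
ft_force: [-0.6, 0.4, -0.1]
finger_gap: 16.7
```

```bash
python3 - <<'E'
from h import *
np.set_printoptions(precision=1,suppress=True)
s,R=st();x,y,z=s['position']
a=snap('scene','s16');b=snap('top','t16')
print(proj('scene',[[x,y,z-108.5],[x,y,z-18.5]]).ravel(),proj('top',[[x,y,z-108.5]]))
v=np.hstack([cv2.resize(a[90:170,270:350],(400,400),interpolation=cv2.INTER_CUBIC),cv2.resize(b[150:230,350:430],(400,400),interpolation=cv2.INTER_CUBIC)]);cv2.imwrite('pics/v16.png',v[:,:,::-1])
E
```

```text
t 23.1 pos [ 550.9 -325.   163.2] jaw deg 0.0 tilt 2.85 F [-0.6  0.4 -0.1] gap 16.7 q [-0.6  0.4 -0.   1.2  0.1  1. ]
[309.5 139.8 309.9 107.8] [[403.2 188.7]]
```

View pics/v16.png

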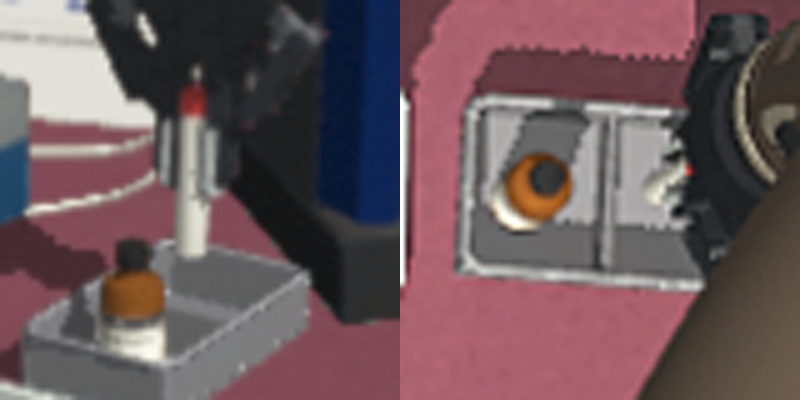

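The vial now looks vertical, cap (194,100) over base (192,248), and it is above the right compartment. Lowering.

Call:
step_arm(
  moves=[
    [0,-0.008,-0.02,0,0,0],
    [0,-0.008,-0.04,0,0,0],
    [0,-0.008,-0.06,0,0,0],
    [0,-0.008,-0.08,0,0,0],
    [0,-0.008,-0.094,0,0,0],
    [0,-0.008,-0.096,0,0,0],
    [0,-0.008,-0.096,0,0,0],
  ],
)

```text
t: 23.9
position: [550.9, -329.0, 115.1]
tcp_rot: [-3.1, -0.001, -0.043]
ft_force: [0.3, -0.1, 0.8]
finger_gap: 16.8
```

Call:
step_arm(
  moves=[
    [0,0,-0.002,0,0,0],
    [0,0,-0.004,0,0,0],
    [0,0,-0.005,0,0,0],
    [0,0,-0.005,0,0,0],
  ],
)

```text
t: 24.3
position: [551.0, -329.0, 112.8]
tcp_rot: [-3.1, -0.001, -0.043]
ft_force: [0.8, 0.5, -0.1]
finger_gap: 16.8
```

Call:
step_arm(
  moves=[
    [0,0,-0.002,0,0,0],
    [0,0,-0.003,0,0,0],
    [0,0,-0.004,0,0,0],
    [0,0,-0.004,0,0,0],
  ],
)

```text
t: 24.7
position: [551.1, -329.1, 111.9]
tcp_rot: [-3.101, -0.001, -0.045]
ft_force: [-2.6, 1.0, 6.4]
finger_gap: 16.5
```

Call:
step_arm(
  moves=[
    [0,0,0,0,0,0],
    [0,0,0,0,0,0],
    [0,0,0,0,0,0],
    [0,0,0,0,0,0],
    [0,0,0,0,0,0],
  ],
  hand=-0.3,
)

```text
t: 25.2
position: [551.0, -329.0, 111.7]
tcp_rot: [-3.1, -0.001, -0.044]
ft_force: [0.3, -0.0, 0.6]
finger_gap: 29.8
```

```bash
python3 - <<'E'
from h import *
st()
a=snap('scene','s17');b=snap('top','t17')
v=np.hstack([cv2.resize(a[90:170,270:350],(400,400),interpolation=cv2.INTER_CUBIC),cv2.resize(b[150:230,350:430],(400,400),interpolation=cv2.INTER_CUBIC)]);cv2.imwrite('pics/v17.png',v[:,:,::-1])
E
```

```text
t 25.2 pos [ 551.  -329.   111.7] jaw deg 0.0 tilt 2.86 F [ 0.3 -0.   0.6] gap 29.8 q [-0.56  0.4  -0.11  1.06  0.05  1.01]
```

View pics/v17.png

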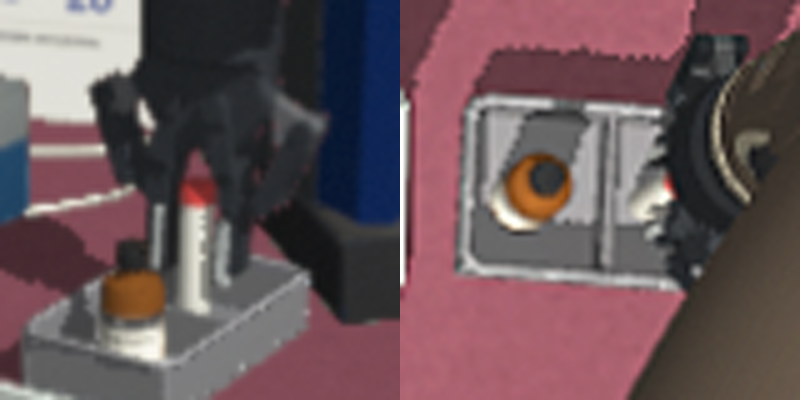

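The vial stands in the right compartment at (197,245), with free gaps to both pads. Retreating along the tool axis.

Call:
step_arm(
  moves=[
    [-0.001,-0.001,0.03,0,0,0],
    [-0.002,-0.003,0.07,0,0,0],
    [-0.004,-0.005,0.13,0,0,0],
    [-0.006,-0.008,0.2,0,0,0],
    [-0.007,-0.009,0.23,-0.05,0.04,0],
    [-0.007,-0.009,0.23,-0.05,0.04,0],
    [-0.007,-0.009,0.23,-0.05,0.04,0],
  ],
)

```text
t: 26.0
position: [547.7, -333.3, 226.1]
tcp_rot: [-3.139, -0.002, 0.004]
ft_force: [0.1, 0.1, -0.2]
finger_gap: 29.6
```

```bash
python3 - <<'E'
from h import *
to(411.7,139.8,200,13)
a=snap('scene','s18');b=snap('top','t18')
v=np.hstack([cv2.resize(a[90:170,270:350],(400,400),interpolation=cv2.INTER_CUBIC),cv2.resize(b[150:230,350:430],(400,400),interpolation=cv2.INTER_CUBIC)]);cv2.imwrite('pics/v18.png',v[:,:,::-1])
E
```

```text
t 26.0 pos [ 547.7 -333.3  226.1] jaw deg 0.1 tilt 0.2 F [ 0.1  0.1 -0.2] gap 29.6 q [-0.55  0.36  0.09  1.3   0.    1.02]
move [-0.272   0.9462 -0.0522] [-0.003 -0.003  0.288]
```

View pics/v18.png

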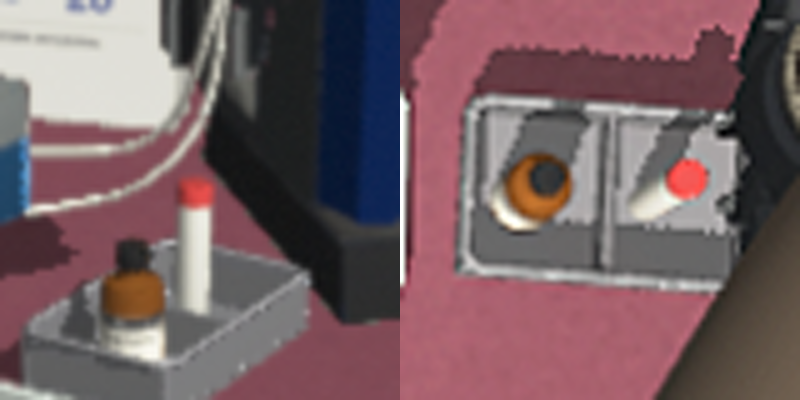

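Both stand upright, one in each compartment: dropper (133,300) and vial (196,245) in the left crop. The puck is next.

Call:
step_arm(
  moves=[
    [-0.02,0.08,0,0,0,0.03],
    [-0.045,0.16,0,0,0,0.06],
    [-0.07,0.24,0,0,0,0.1],
    [-0.095,0.33,0,0,0,0.14],
    [-0.12,0.42,0,0,0,0.18],
    [-0.145,0.51,0,0,0,0.22],
    [-0.17,0.6,0,0,0,0.26],
    [-0.195,0.69,0,0,0,0.288],
    [-0.22,0.78,-0.02,0,0,0.288],
    [-0.25,0.87,-0.04,-0.003,-0.003,0.288],
    [-0.27,0.946,-0.05,-0.003,-0.003,0.288],
    [-0.27,0.946,-0.05,-0.003,-0.003,0.288],
  ],
  hand=0.4,
)

```text
t: 27.3
position: [409.7, 142.8, 197.8]
tcp_rot: [-3.119, -0.365, 0.01]
ft_force: [-1.0, -0.5, -1.1]
finger_gap: 60.0
```

Call:
step_arm(
  moves=[
    [0,0,0,0,0,0],
    [0,0,0,0,0,0],
  ],
)

```text
t: 27.5
position: [409.3, 142.3, 197.0]
tcp_rot: [-3.119, -0.364, 0.012]
ft_force: [0.3, -1.0, -0.0]
finger_gap: 60.0
```

```bash
python3 - <<'E'
from h import *
to(411.7,139.8,76,13)
a=snap('scene','s19')
v=cv2.resize(a[130:290,180:340],(600,600),interpolation=cv2.INTER_CUBIC);cv2.imwrite('pics/v19.png',v[:,:,::-1])
E
```

```text
t 27.5 pos [409.3 142.3 197. ] jaw deg 13.3 tilt 0.46 F [ 0.3 -1.  -0. ] gap 60.0 q [ 0.33 -0.02 -0.43  1.17  0.    1.67]
move [ 0.0048 -0.005  -0.242 ] [-0.    -0.01  -0.007]
```

View pics/v19.png

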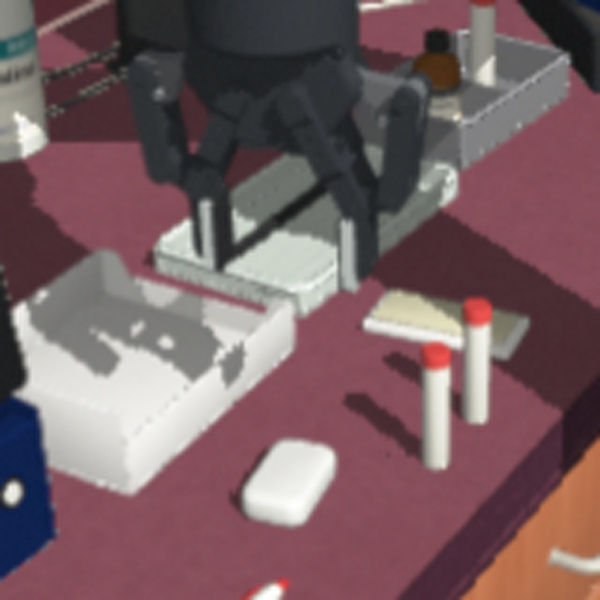

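The fingers at (207,230) and (348,250) are above the puck at (290,480). Descending.

Call:
step_arm(
  moves=[
    [0.0048,-0.005,-0.04,0,-0.01,-0.007],
    [0.0048,-0.005,-0.08,0,-0.01,-0.007],
    [0.0048,-0.005,-0.12,0,-0.01,-0.007],
    [0.0048,-0.005,-0.16,0,-0.01,-0.007],
    [0.0048,-0.005,-0.2,0,-0.01,-0.007],
    [0.0048,-0.005,-0.225,0,-0.01,-0.007],
    [0.0048,-0.005,-0.235,0,-0.01,-0.007],
    [0.0048,-0.005,-0.24,0,-0.01,-0.007],
    [0.0048,-0.005,-0.24,0,-0.01,-0.007],
    [0.0048,-0.005,-0.24,0,-0.01,-0.007],
  ],
)

```text
t: 28.55
position: [412.6, 139.6, 78.0]
tcp_rot: [-3.121, -0.354, -0.003]
ft_force: [1.0, -0.5, 0.0]
finger_gap: 59.9
```

```bash
python3 - <<'E'
from h import *
st()
a=snap('scene','s20')
v=cv2.resize(a[190:290,200:300],(600,600),interpolation=cv2.INTER_CUBIC);cv2.imwrite('pics/v20.png',v[:,:,::-1])
E
```

```text
t 28.55 pos [412.6 139.6  78. ] jaw deg 12.9 tilt 0.11 F [ 1.  -0.5  0. ] gap 59.9 q [ 0.33  0.07 -0.62  0.88  0.    1.67]
```

View pics/v20.png

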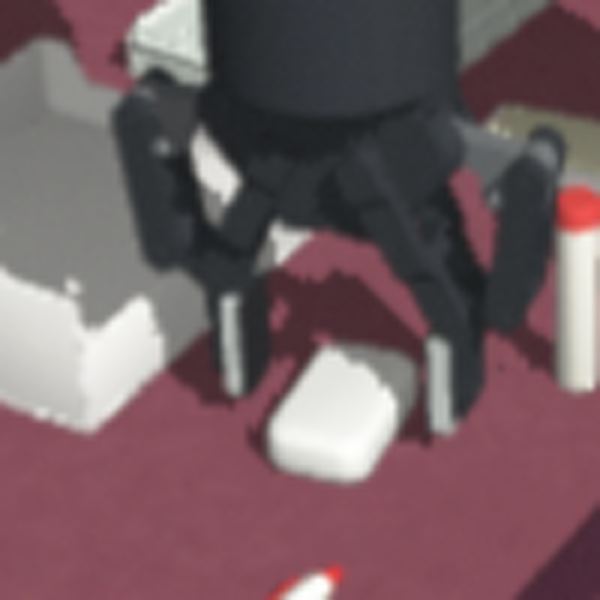

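The pads at (230,345) and (440,385) straddle the puck. I lower 4 mm more for a lower bite, then close.

Call:
step_arm(
  moves=[
    [-0.001,0,-0.004,0,0,0],
    [-0.001,0,-0.008,0,0,0],
    [-0.001,0,-0.008,0,0,0],
    [-0.001,0,-0.008,0,0,0],
  ],
)

```text
t: 29.0
position: [412.0, 139.7, 74.0]
tcp_rot: [-3.121, -0.354, -0.003]
ft_force: [-0.2, -0.0, -0.5]
finger_gap: 60.0
```

Call:
step_arm(
  moves=[
    [0,0,0,0,0,0],
    [0,0,0,0,0,0],
    [0,0,0,0,0,0],
    [0,0,0,0,0,0],
    [0,0,0,0,0,0],
    [0,0,0,0,0,0],
  ],
  hand=-0.6,
)

```text
t: 29.6
position: [412.1, 139.7, 74.4]
tcp_rot: [-3.121, -0.354, -0.003]
ft_force: [-1.7, -1.1, 5.5]
finger_gap: 32.1
```

Call:
step_arm(
  moves=[
    [0,0,0.02,0,0,0],
    [0,0,0.06,0,0,0],
    [0,0,0.1,0,0,0],
    [0,0,0.15,0,0,0],
    [0,0,0.17,0,0,0],
    [0,0,0.17,0,0,0],
  ],
)

```text
t: 30.2
position: [413.0, 140.1, 160.9]
tcp_rot: [-3.12, -0.354, -0.008]
ft_force: [0.4, 0.1, -0.3]
finger_gap: 31.8
```

```bash
python3 - <<'E'
from h import *
to(552,98,160,0)
a=snap('scene','s21')
v=cv2.resize(a[160:290,190:320],(600,600),interpolation=cv2.INTER_CUBIC);cv2.imwrite('pics/v21.png',v[:,:,::-1])
E
```

```text
t 30.2 pos [413.  140.1 160.9] jaw deg 13.0 tilt 0.31 F [ 0.4  0.1 -0.3] gap 31.8 q [ 0.33 -0.   -0.49  1.07  0.    1.67]
move [ 0.2779 -0.0841 -0.0018] [-0.002  0.007 -0.288]
```

View pics/v21.png

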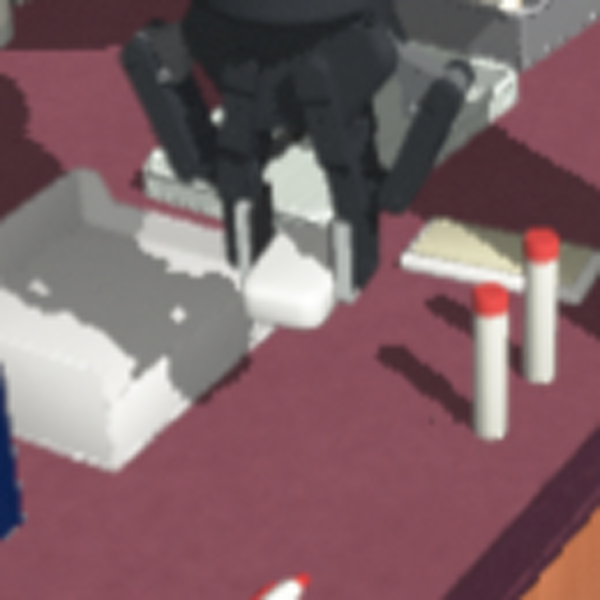

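The puck is held flat at (290,290). Carrying it over the card tray.

Call:
step_arm(
  moves=[
    [0.06,-0.018,0,0,0,-0.06],
    [0.13,-0.04,0,0,0,-0.14],
    [0.2,-0.06,0,0,0.007,-0.22],
    [0.25,-0.075,0,0,0.007,-0.288],
    [0.278,-0.08,0,0,0.007,-0.288],
    [0.278,-0.08,0,0,0.007,-0.288],
    [0.278,-0.08,0,0,0.007,-0.288],
    [0.278,-0.08,0,0,0.007,-0.288],
  ],
)

```text
t: 31.05
position: [550.2, 99.9, 158.8]
tcp_rot: [-3.141, -0.001, 0.006]
ft_force: [0.0, 0.4, 0.5]
finger_gap: 31.6
```

```bash
python3 - <<'E'
from h import *
to(552,100,80,0)
a=snap('scene','s22');b=snap('top','t22')
v=np.hstack([cv2.resize(a[140:260,160:280],(400,400),interpolation=cv2.INTER_CUBIC),cv2.resize(b[150:230,190:270],(400,400),interpolation=cv2.INTER_CUBIC)]);cv2.imwrite('pics/v22.png',v[:,:,::-1])
E
```

```text
t 31.05 pos [550.2  99.9 158.8] jaw deg 0.0 tilt 0.23 F [0.  0.4 0.5] gap 31.6 q [ 0.18  0.23 -0.23  1.11  0.    1.75]
move [ 3.600e-03  1.000e-04 -1.576e-01] [-0.001 -0.005 -0.   ]
```

View pics/v22.png

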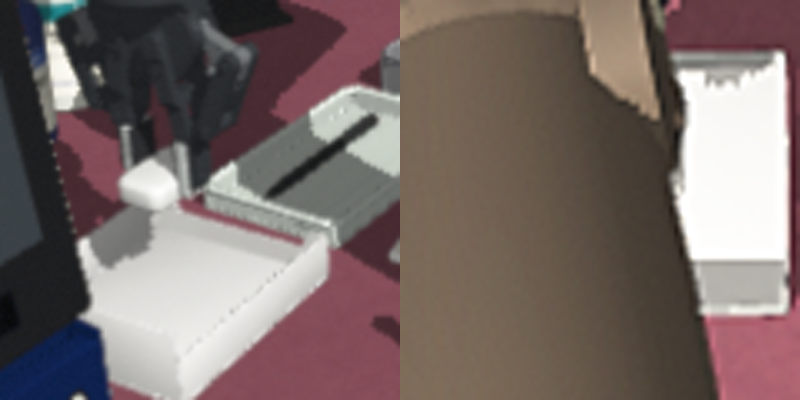

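```bash
python3 - <<'E'
from h import *
P=proj('scene',[[552,100,10],[552,100,88],[552,24,17],[552,184,50],[484,103,32],[620,103,32]]);print((P-[160,140])*400/120)
E
```

```text
[[175.78857679 291.19683434]
 [164.47725508 181.95724329]
 [246.16372525 228.26477463]
 [ 79.922424   300.83931404]
 [259.07153564 293.17548888]
 [ 86.35288626 235.72582353]]
```

The projected landing point (176,291) in the crop is inside the tray. Lowering.

Call:
step_arm(
  moves=[
    [0.0036,0,-0.03,0,-0.005,0],
    [0.0036,0,-0.06,0,-0.005,0],
    [0.0036,0,-0.09,0,-0.005,0],
    [0.0036,0,-0.12,0,-0.005,0],
    [0.0036,0,-0.145,0,-0.005,0],
    [0.0036,0,-0.157,0,-0.005,0],
    [0.0036,0,-0.157,0,-0.005,0],
    [0.0036,0,-0.157,0,-0.005,0],
  ],
)

```text
t: 31.95
position: [552.5, 100.2, 81.5]
tcp_rot: [-3.14, -0.001, -0.003]
ft_force: [0.2, 1.0, -0.3]
finger_gap: 31.8
```

Call:
step_arm(
  moves=[
    [0,0,-0.003,0,0,0],
    [0,0,-0.006,0,0,0],
    [0,0,-0.007,0,0,0],
    [0,0,-0.007,0,0,0],
  ],
)

```text
t: 32.35
position: [552.5, 100.2, 78.0]
tcp_rot: [-3.14, -0.001, -0.003]
ft_force: [0.2, -0.3, -1.0]
finger_gap: 32.0
```

Call:
step_arm(
  moves=[
    [0,0,-0.002,0,0,0],
    [0,0,-0.003,0,0,0],
    [0,0,-0.004,0,0,0],
    [0,0,-0.004,0,0,0],
  ],
)

```text
t: 32.75
position: [552.5, 100.2, 76.1]
tcp_rot: [-3.14, -0.001, -0.003]
ft_force: [-0.3, -0.1, 0.3]
finger_gap: 31.7
```

Call:
step_arm(
  moves=[
    [0,0,-0.001,0,0,0],
    [0,0,-0.002,0,0,0],
    [0,0,-0.002,0,0,0],
  ],
)

```text
t: 33.05
position: [552.5, 100.2, 76.0]
tcp_rot: [-3.14, -0.001, -0.004]
ft_force: [-3.8, -0.7, 7.7]
finger_gap: 31.9
```

Call:
step_arm(
  moves=[
    [0,0,0,0,0,0],
    [0,0,0,0,0,0],
    [0,0,0,0,0,0],
    [0,0,0,0,0,0],
    [0,0,0,0,0,0],
  ],
  hand=0.15,
)

```text
t: 33.55
position: [552.4, 100.1, 75.8]
tcp_rot: [-3.14, -0.001, -0.003]
ft_force: [-0.2, -0.0, -0.8]
finger_gap: 49.2
```

Call:
step_arm(
  moves=[
    [0,0,0.02,0,0,0],
    [0,0,0.06,0,0,0],
    [0,0,0.12,0,0,0],
    [0,0,0.2,0,0,0],
    [0,0,0.25,0,0,0],
    [0,0,0.25,0,0,0],
  ],
)

```text
t: 34.15
position: [554.3, 100.5, 206.0]
tcp_rot: [-3.139, -0.001, -0.015]
ft_force: [-0.0, 0.5, -0.5]
finger_gap: 49.1
```

```bash
python3 - <<'E'
from h import *
to(378,275,200,-3.9)
a=snap('scene','s23');b=snap('top','t23')
v=np.hstack([cv2.resize(a[140:260,160:280],(400,400),interpolation=cv2.INTER_CUBIC),cv2.resize(b[150:230,190:270],(400,400),interpolation=cv2.INTER_CUBIC)]);cv2.imwrite('pics/v23.png',v[:,:,::-1])
E
```

```text
t 34.15 pos [554.3 100.5 206. ] jaw deg 0.0 tilt 0.59 F [-0.   0.5 -0.5] gap 49.1 q [ 0.18  0.21 -0.16  1.2   0.    1.75]
move [-0.3525  0.349  -0.0119] [-0.003  0.013 -0.088]
```

View pics/v23.png

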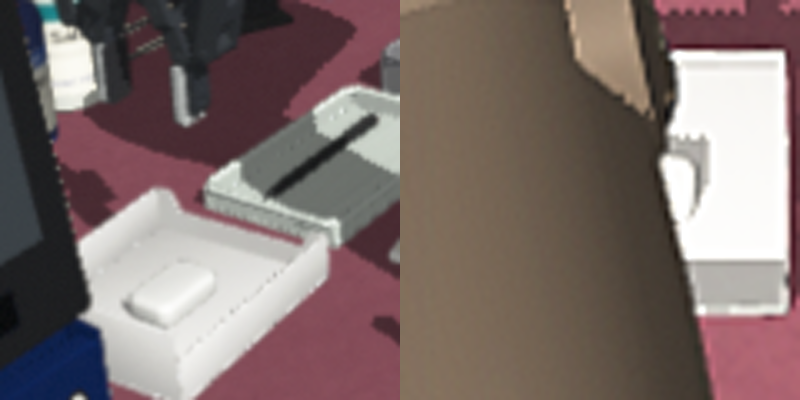

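The puck lies flat in the card tray, at (172,290) in the crop. For the pen I pull back in x first and then go left, so I come to it from the front.

Call:
step_arm(
  moves=[
    [-0.08,0,0,0,0,0],
    [-0.16,0,0,0,0,0],
    [-0.24,0,0,0,0,0],
    [-0.32,0.01,0,0,0.013,0],
    [-0.353,0.06,0,0,0.013,-0.088],
    [-0.353,0.13,0,-0.003,0.013,-0.088],
    [-0.353,0.2,0,-0.003,0.013,-0.088],
    [-0.353,0.27,0,-0.003,0.013,-0.088],
    [-0.353,0.32,0,-0.003,0.013,-0.088],
    [-0.353,0.349,0,-0.003,0.013,-0.088],
    [-0.353,0.349,0,-0.003,0.013,-0.088],
    [-0.353,0.349,0,-0.003,0.013,-0.088],
  ],
  hand=-0.1,
)

```text
t: 35.45
position: [375.8, 274.0, 201.0]
tcp_rot: [3.137, -0.107, -0.012]
ft_force: [0.0, -0.1, -0.2]
finger_gap: 38.6
```

```bash
python3 - <<'E'
from h import *
to(378,275,77.5,-3.9)
a=snap('scene','s24')
v=cv2.resize(a[170:350,150:330],(600,600),interpolation=cv2.INTER_CUBIC);cv2.imwrite('pics/v24.png',v[:,:,::-1])
E
```

```text
t 35.45 pos [375.8 274.  201. ] jaw deg -3.9 tilt 0.45 F [ 0.  -0.1 -0.2] gap 38.6 q [ 0.63  0.04 -0.36  1.18  0.    2.27]
move [ 0.0044  0.002  -0.247 ] [ 0.003 -0.01   0.   ]
```

View pics/v24.png

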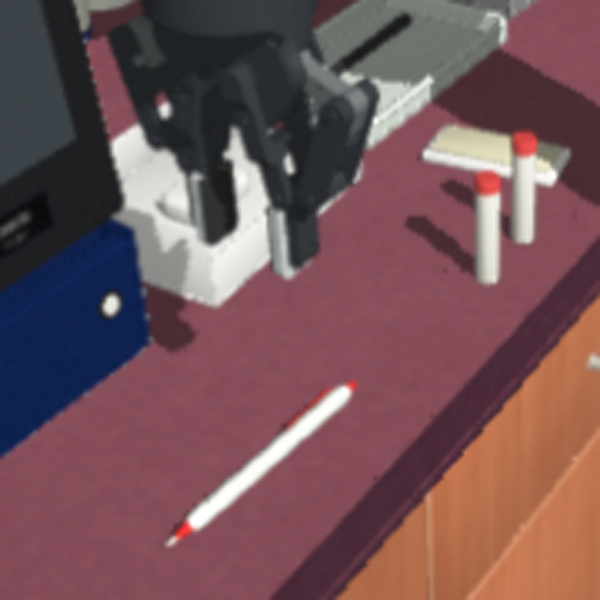

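The pen runs from (170,545) to (352,385), and the fingers are above its middle. Descending.

Call:
step_arm(
  moves=[
    [0.0044,0.002,-0.04,0.003,-0.01,0],
    [0.0044,0.002,-0.08,0.003,-0.01,0],
    [0.0044,0.002,-0.12,0.003,-0.01,0],
    [0.0044,0.002,-0.16,0.003,-0.01,0],
    [0.0044,0.002,-0.2,0.003,-0.01,0],
    [0.0044,0.002,-0.225,0.003,-0.01,0],
    [0.0044,0.002,-0.24,0.003,-0.01,0],
    [0.0044,0.002,-0.249,0.003,-0.01,0],
    [0.0044,0.002,-0.249,0.003,-0.01,0],
    [0.0044,0.002,-0.249,0.003,-0.01,0],
  ],
)

```text
t: 36.5
position: [378.5, 274.9, 77.3]
tcp_rot: [-3.139, 0.109, -0.002]
ft_force: [1.0, -0.1, 0.4]
finger_gap: 38.7
```

```bash
python3 - <<'E'
from h import *
st()
a=snap('scene','s25')
v=cv2.resize(a[230:350,160:280],(600,600),interpolation=cv2.INTER_CUBIC);cv2.imwrite('pics/v25.png',v[:,:,::-1])
E
```

```text
t 36.5 pos [378.5 274.9  77.3] jaw deg -4.0 tilt 0.1 F [ 1.  -0.1  0.4] gap 38.7 q [ 0.63  0.13 -0.56  0.89 -0.    2.27]
```

View pics/v25.png

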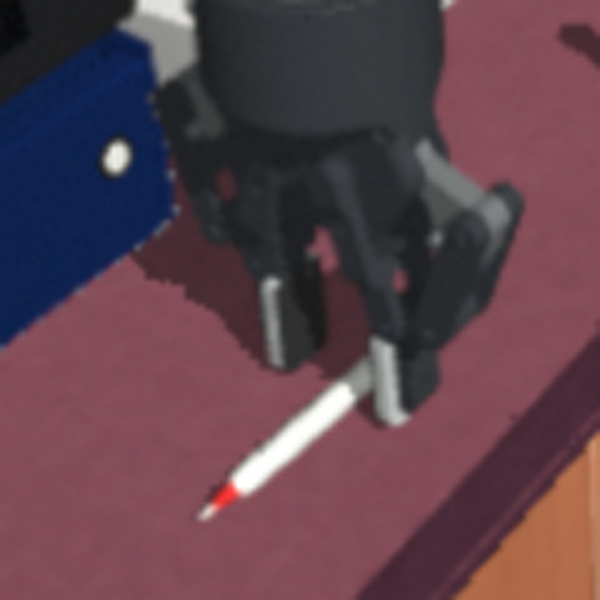

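Call:
step_arm(
  moves=[
    [0,0,-0.002,0,0,0],
    [0,0,-0.003,0,0,0],
    [0,0,-0.003,0,0,0],
  ],
)

```text
t: 36.85
position: [378.6, 275.1, 76.1]
tcp_rot: [-3.138, 0.108, -0.003]
ft_force: [-0.8, -0.1, 0.0]
finger_gap: 38.2
```

Call:
step_arm(
  moves=[
    [0,0,0,0,0,0],
    [0,0,0,0,0,0],
    [0,0,0,0,0,0],
    [0,0,0,0,0,0],
    [0,0,0,0,0,0],
    [0,0,0,0,0,0],
  ],
  hand=-1,
)

```text
t: 37.45
position: [378.7, 275.2, 76.3]
tcp_rot: [-3.138, 0.108, -0.003]
ft_force: [-0.3, -0.8, 4.0]
finger_gap: 6.7
```

Call:
step_arm(
  moves=[
    [0,0,0.02,0,0,0],
    [0,0,0.06,0,0,0],
    [0,0,0.12,0,0,0],
    [0,0,0.2,0,0,0],
    [0,0,0.25,0,0,0],
    [0,0,0.25,0,0,0],
  ],
)

```text
t: 38.05
position: [380.1, 276.2, 205.6]
tcp_rot: [-3.134, 0.108, -0.012]
ft_force: [-0.1, 0.8, -0.6]
finger_gap: 6.4
```

```bash
python3 - <<'E'
from h import *
to(537,-102,200,0.5)
a=snap('scene','s26')
v=cv2.resize(a[170:350,150:330],(600,600),interpolation=cv2.INTER_CUBIC);cv2.imwrite('pics/v26.png',v[:,:,::-1])
E
```

```text
t 38.05 pos [380.1 276.2 205.6] jaw deg -3.9 tilt 0.54 F [-0.1  0.8 -0.6] gap 6.4 q [ 0.63  0.03 -0.36  1.17  0.    2.27]
move [ 0.3137 -0.7564 -0.0112] [-0.007  0.009  0.099]
```

View pics/v26.png

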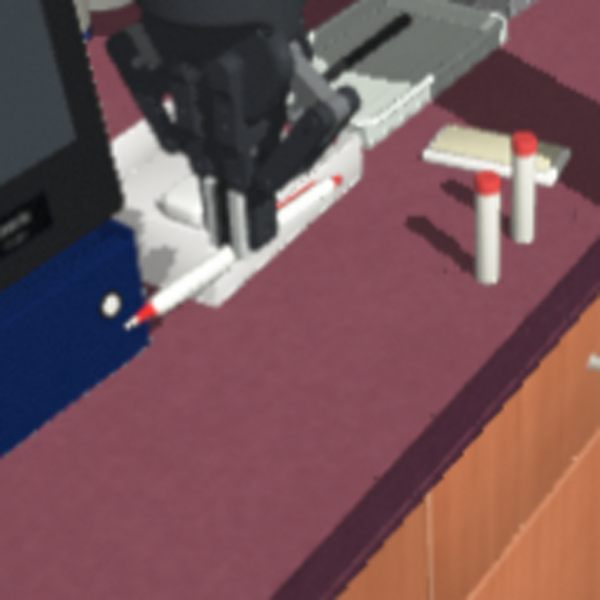

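```bash
python3 - <<'E'
from h import *
from scipy.optimize import least_squares
np.set_printoptions(precision=3,suppress=True)
s=state();x,y,z=s['position'];a=-0.068
obs=np.array([[130,325],[342,180]])/600*180+[150,170]
def f(p):
    yaw,pit,off,dz=p
    d=np.array([-np.sin(yaw)*np.cos(pit),np.cos(yaw)*np.cos(pit),np.sin(pit)])
    c=np.array([x,y,z-71+dz])+off*d
    return (proj('scene',[c+72.5*d,c-72.5*d])-obs).ravel()
print(f([a,0,0,0]))
g=lambda p: f([a,p[0],p[1],0]); r=least_squares(g,[0,0]);print(r.x,r.fun)
# sanity: initial pose on the table
P=proj('scene',[[382.8,346.5,5],[373,203,5]]);print((P-[150,170])*600/180)
E
```

```text
[ 1.266  0.757  0.262 -0.931]
[0.024 1.321] [ 0.479  0.224 -0.199  0.326]
[[171.709 541.414]
 [356.785 380.979]]
```

A fit shows the pen is held level to about 0.02 rad. I go right first, then in over the steel tray.

Call:
step_arm(
  moves=[
    [0,-0.06,0,0,0,0],
    [0,-0.14,0,0,0,0],
    [0,-0.22,0,0,0,0],
    [0,-0.3,0,0,0,0],
    [0.03,-0.38,0,0,0,0.03],
    [0.08,-0.46,0,0,0,0.06],
    [0.14,-0.53,0,0,0,0.099],
    [0.2,-0.6,0,0,0.009,0.099],
    [0.26,-0.67,0,-0.007,0.009,0.099],
    [0.3,-0.73,0,-0.007,0.009,0.099],
    [0.3137,-0.756,0,-0.007,0.009,0.099],
    [0.3137,-0.756,0,-0.007,0.009,0.099],
  ],
)

```text
t: 39.3
position: [536.3, -103.5, 201.7]
tcp_rot: [3.141, 0.01, -0.007]
ft_force: [-0.1, 0.3, -0.3]
finger_gap: 6.4
```

Call:
step_arm(
  moves=[
    [0,0,0,0,0,0],
    [0,0,-0.02,0,0,0],
    [0,0,-0.06,0,0,0],
    [0,0,-0.1,0,0,0],
    [0,0,-0.14,0,0,0],
    [0,0,-0.15,0,0,0],
    [0,0,-0.15,0,0,0],
  ],
)

```text
t: 40.0
position: [535.2, -102.5, 125.9]
tcp_rot: [3.141, 0.012, -0.01]
ft_force: [0.3, -0.4, 0.3]
finger_gap: 6.5
```

```bash
python3 - <<'E'
from h import *
to(537,-102,81,0.5)
a=snap('scene','s27');b=snap('top','t27')
v=np.hstack([cv2.resize(a[130:250,200:320],(400,400)),cv2.resize(b[150:250,260:360],(400,400))]);cv2.imwrite('pics/v27.png',v[:,:,::-1])
E
```

```text
t 40.0 pos [ 535.2 -102.5  125.9] jaw deg 0.4 tilt 0.38 F [ 0.3 -0.4  0.3] gap 6.5 q [-0.19  0.23 -0.31  1.04 -0.    1.37]
move [ 0.0036  0.0011 -0.0898] [ 0.001 -0.008  0.001]
```

View pics/v27.png

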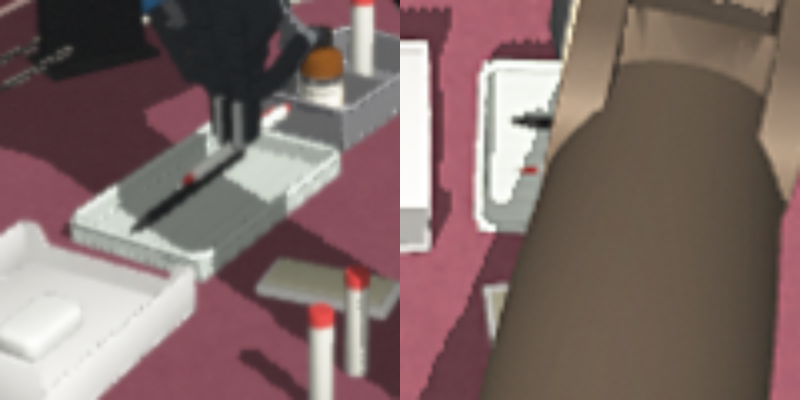

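The pen is above the front half of the tray, its left tip at (527,170) in the top crop, parallel to the marker tip at (515,120). Lowering.

Call:
step_arm(
  moves=[
    [0.003,0.001,-0.02,0,-0.008,0],
    [0.003,0.001,-0.045,0,-0.008,0],
    [0.003,0.001,-0.065,0,-0.008,0],
    [0.003,0.001,-0.085,0,-0.008,0],
    [0.003,0.001,-0.09,0,-0.008,0],
    [0.003,0.001,-0.09,0,-0.008,0],
    [0.003,0.001,-0.09,0,-0.008,0],
  ],
)

```text
t: 40.8
position: [538.1, -102.7, 82.6]
tcp_rot: [3.14, 0.011, 0.004]
ft_force: [-0.2, 0.1, -0.2]
finger_gap: 6.2
```

Call:
step_arm(
  moves=[
    [0,0,-0.002,0,0,0],
    [0,0,-0.003,0,0,0],
    [0,0,-0.004,0,0,0],
    [0,0,-0.004,0,0,0],
  ],
)

```text
t: 41.2
position: [538.1, -102.7, 80.7]
tcp_rot: [3.14, 0.011, 0.005]
ft_force: [-0.9, 0.0, -0.6]
finger_gap: 6.1
```

Call:
step_arm(
  moves=[
    [0,0,-0.002,0,0,0],
    [0,0,-0.003,0,0,0],
    [0,0,-0.004,0,0,0],
    [0,0,-0.004,0,0,0],
  ],
)

```text
t: 41.6
position: [538.2, -102.7, 79.3]
tcp_rot: [3.14, 0.011, 0.005]
ft_force: [-1.6, 0.3, 5.0]
finger_gap: 6.9
```

Call:
step_arm(
  moves=[
    [0,0,0,0,0,0],
    [0,0,0,0,0,0],
    [0,0,0,0,0,0],
    [0,0,0,0,0,0],
  ],
  hand=-0.45,
)

```text
t: 42.0
position: [538.1, -102.7, 79.1]
tcp_rot: [3.14, 0.011, 0.005]
ft_force: [1.0, -0.9, -0.0]
finger_gap: 23.5
```

Call:
step_arm(
  moves=[
    [0,0,0.02,0,0,0],
    [0,0,0.06,0,0,0],
    [0,0,0.12,0,0,0],
    [0,0,0.2,0,0,0],
    [0,0,0.25,0,0,0],
    [-0.06,0,0.25,0,0,0],
    [-0.14,0,0.25,0,0,0],
    [-0.22,0,0.25,0,0,0],
    [-0.28,0,0.25,0,0,0],
    [-0.3,0,0.25,0,0,0],
  ],
)

```text
t: 43.0
position: [385.6, -102.5, 204.9]
tcp_rot: [3.14, 0.01, 0.005]
ft_force: [0.9, -0.9, 0.1]
finger_gap: 23.4
```

Call:
step_arm(
  moves=[
    [-0.06,-0.06,0.02,0,0,0],
    [-0.12,-0.14,0.04,0,0,0],
    [-0.18,-0.22,0.06,0,0,0],
    [-0.24,-0.32,0.08,0,0,0],
    [-0.28,-0.42,0.08,0,0,0],
    [-0.32,-0.52,0.08,0,0,0],
    [-0.35,-0.6,0.08,0,0,0],
    [-0.37,-0.66,0.08,0,0,0],
    [-0.37,-0.7,0.08,0,0,0],
    [-0.37,-0.7,0.08,0,0,0],
    [-0.37,-0.7,0.08,0,0,0],
  ],
)

```text
t: 44.1
position: [200.8, -452.6, 244.8]
tcp_rot: [3.141, 0.009, 0.005]
ft_force: [0.7, 0.2, 0.8]
finger_gap: 23.5
```

```bash
python3 - <<'E'
from h import *
np.set_printoptions(precision=3,suppress=True)
st()
a=snap('scene','s28');b=snap('top','t28')
v=np.hstack([cv2.resize(a[90:270,180:360],(400,400),interpolation=cv2.INTER_CUBIC),cv2.resize(b[140:270,200:430],(400,400),interpolation=cv2.INTER_AREA)]);cv2.imwrite('pics/v28.png',v[:,:,::-1])
cv2.imwrite('pics/v28b.png',cv2.resize(b[145:275,200:430],None,fx=3.45,fy=3.45,interpolation=cv2.INTER_CUBIC)[:,:,::-1])
for l in('seal_tray','marker','pen','dropper','vial','puck'):
    for n in('scene','top'):
        for d in imaging.spot_point(n,l)[:3]: uv=d['position'][::-1];print(l,n,round(d['score'],2),onz(n,uv,0 if l in('seal_tray',) else 3).round(1))
E
```

```text
t 44.1 pos [ 200.8 -452.6  244.8] jaw deg 0.3 tilt 0.19 F [0.7 0.2 0.8] gap 23.5 q [-1.15  0.07 -0.23  1.27  0.    0.41]
seal_tray scene 0.6 [429.7 -49.8   0. ]
seal_tray top 0.62 [415.4 -30.6   0. ]
marker scene 0.47 [ 593.3 -119.9    3. ]
marker top 0.57 [ 583.3 -108.     3. ]
pen scene 0.65 [536.7 -89.8   3. ]
dropper top 0.38 [419.5 -33.2   3. ]
vial scene 0.74 [ 563.4 -330.9    3. ]
vial scene 0.71 [362.4  82.7   3. ]
vial top 0.62 [ 553.5 -322.9    3. ]
vial top 0.6 [372.3  28.6   3. ]
vial top 0.42 [360.7  76.5   3. ]
puck scene 0.66 [548.6 107.9   3. ]
puck top 0.82 [552.7  97.    3. ]
```

View pics/v28.png

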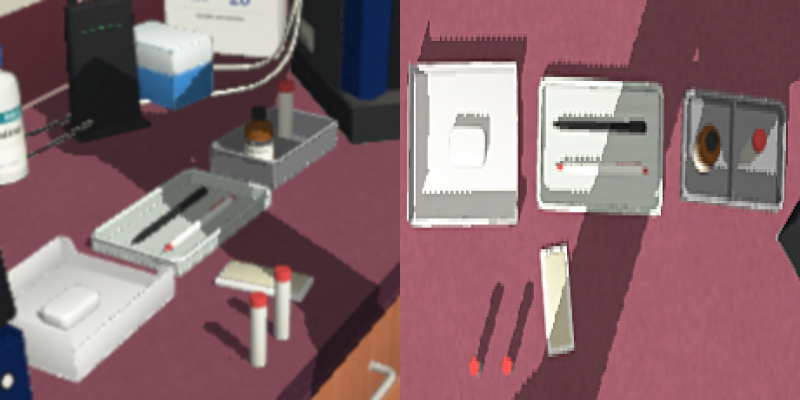

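View pics/v28b.png

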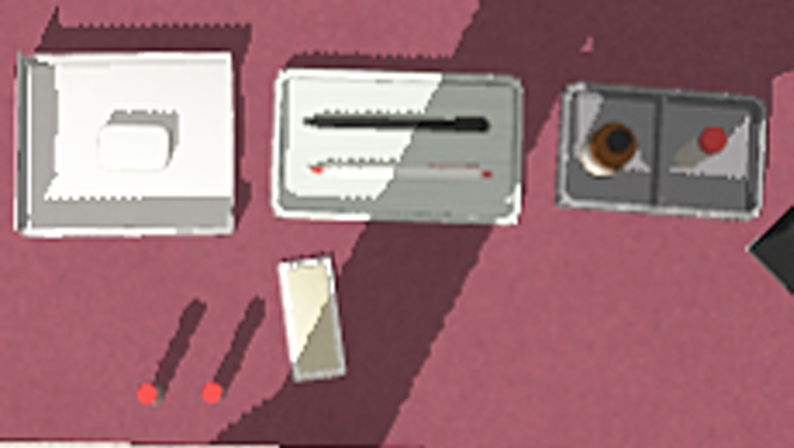

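In the top crop everything is placed: marker and pen flat in the steel tray, bottle and vial upright in separate compartments, puck flat in the card tray. One last check that the seal tray hasn't moved, then I hand in.

```bash
python3 - <<'E'
from h import *
a=cv2.imread('pics/top0.png');b=cv2.imread('pics/top0.png'.replace('top0','t28'))
g=lambda i:cv2.cvtColor(i[215:265,276:305],cv2.COLOR_BGR2GRAY).astype(np.float32)
print('seal shift px',cv2.phaseCorrelate(g(a),g(b)),np.abs(g(a)-g(b)).mean())
st(); print(arm.sign_off())
E
```

```text
seal shift px ((-0.18419636580327214, -0.08802959420996359), 0.7503680830001831) 8.746897
t 44.8 pos [ 200.6 -452.4  244.9] jaw deg 0.4 tilt 0.2 F [ 0.2  0.1 -0. ] gap 23.3 q [-1.15  0.07 -0.23  1.27  0.    0.41]
the job is handed in; nothing more can be done
None
```

I sorted all five things and handed the job in at 44.8 s of the 128 s allowed. No verdict came back.

| Thing | Where it is now | Last check |
|---|---|---|
| Marker and pen | Flat and parallel in the steel tray, about 37 mm apart | Look flat and centred along the tray in both pictures |
| Dropper bottle | Upright in the left caddy compartment | Looks upright in both pictures |
| Vial | Upright in the right caddy compartment | Looks upright in both pictures |
| Puck | Flat in the card tray | Looks flat on the floor, well inside the walls |
| Sealing-clay tray | Left where it was | Shift about 0.2 px, or under 1 mm |

- **Choosing the vial:** I took the tallest of the three, measured at 90 mm. The other two measured about 70 mm and still stand where they were.
- **Vial lean:** the vial hung about 3° off vertical in the grip. I tilted the tool to cancel that before setting it down.
- **Forces:** the largest force reading I saw was about 8 N, when setting the puck down. The arm is parked clear of everything.

**Checks that disagreed:** the last network points for the marker, vial and clay tray differ between the two cameras by about 10–25 mm. The network also missed the bottle and put it on the clay tray, with a score of 0.38. I relied on the pictures and the shift measurement instead.

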